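Seat a temperature probe in a block heater and clamp it

ROBOT

A 6-joint arm with a two-finger parallel gripper is mounted at the origin on a cart in front of the work surface, level with it; the furniture and walls round the work are solid. World frame = base frame: x ahead of the robot, y to its left, z up, the work surface at z = 0. Lengths are in m, angles in rad, forces in N, time in s.
With the tool pointing down it reaches from about 0.35 to 0.725 m from the base axis. Payload 6 kg.
Tool frame: the origin (TCP) lies midway between the tips of the shut fingers; the grasp point (between the pads) lies 19 mm behind it (pinch_z is the distance from the TCP to the grasp point, in m); z points along the fingers, x is the direction in which the jaws open and shut, and the axes are right-handed (so a half turn about z gives the same grasp; the last joint's range is limited). The gripper opens to 85 mm and grips with 20 to 120 N. Pads are 22 mm wide; open, the fingers measure 114 mm over their backs; the gripper's body (76 mm by 85 mm) begins 54 mm behind the grasp point. The pads swing forward as they close: fully open they stand 13 mm farther back than shut.
Start: joints at [1.488, 0.04, 0.085, 0, -1.615, -0.334], TCP at [0.243, 0.549, 0.198] pointing down, gripper open.
Joint ranges: [-2.56, 2.56], [-1.29, 2.01], [-1.08, 1.49], [-3.29, 1.98], [-2.81, -0.18], [-2.99, 2.99]. Speed limits (rad/s): [2.57, 2.57, 3.01, 3.14, 3.14, 3.14].

INTERFACE

Orientations are given as [roll, pitch, yaw] about the fixed x, y, z axes, in that order (R = Rz(yaw) Ry(pitch) Rx(roll)).
In Python, from station import * gives the robot as it stands.
- The arm moves only by the tool servo_tool, never from a script. Its argument "deltas" is a list of rows, each an object of numbers: "wx", "wy", "wz": the turn, a rotation vector about the tool's x, y, z in rad; "dx", "dy", "dz": the shift along the tool's x, y, z in mm; "claw": the opening, from 0 (shut) to 1 (fully open). A call has 1 to 5 rows; each row shifts and turns the pose as measured when the row begins, along the tool's axes as they then stand; what a row does not reach is not made up. A row lasts 1/8 s, in which the tool goes at most 62.5 mm and 10.7 degrees, less where a joint would pass 70% of its speed; a pose out of reach is approached as far as the arm can. A call is refused whole if a number of a shift passes 62.5 or a number of a turn 0.188, either way. A call with a gripper value outside its range is refused whole. The fingers move at their own pace and stop on an object; the grip force is fixed at half the most. Time passes only in rows, so rows that do not move let the fingers close. It gives the time, the measured TCP pose, the force and the opening at its end, in the units of the state.
- sense(): the state, without advancing time (a new reading comes with each control period).
- get_image(name): name is "scene" or "top" or "wrist"; returns the picture (420x560x3 uint8, red, green, blue); there is no depth.
- calibration(name): a dict with "vfov" (degrees; the focal length in pixels is half the picture's height over the tangent of half this angle, whatever the lens; pixels are square), "cx", "cy" (the principal point, pixels), "R" (3x3) and "t" (3): a world point X has camera coordinates R X + t; the wrist camera has in their place "hand_eye" (4x4, takes a point from camera to tool coordinates, whose origin is the TCP and whose axes are the tool frame's). Camera axes: x right, y down, z forward; pixel columns grow to the right and rows downward; lengths in m; the calibration is good to about 2 mm. A picture is of the moment at which its call begins: read the wrist's pose just before it. calibration takes no time and is no camera call.
- finish_job(): hands the job in, once; it reports no verdict.
The state is a dict: "clock": time; "qpos": joint angles; "joint_velocities": joint speeds; "joint_efforts": joint torques, N m; "position": TCP position; "eef_rot": TCP orientation; "contact_force": force on the tool from outside, world axes, zero at the start; "moment": the same for the moment, N m; "opening": finger opening in m.
Only numpy, scipy, OpenCV 4.12 (cv2) and the standard library are available. Lean on these libraries where they do the work, as an engineer would, in place of code of your own. Each camera call takes 0.05 s, during which the arm holds its last target.

TASK

Pick up the cordless temperature probe and slide its steel stem into the sensor bore in the front of the block heater until you feel the tip meet the hidden bottom of the bore; the sheath is thin, so feel for the bottom gently and do not press hard on it. Let go of the probe with its tip still against the bottom, then turn the wing screw on top of the block clockwise until it is tight, and leave the other things on the bench standing where they are.

Things in the scene. Friction and masses are not known exactly. Their poses are not given: they have to be found in the camera images.
- probe: Cordless temperature probe, 70 g: grey square plastic body 58 long, 22 x 22 mm, with a dark ferrule (14 mm thick, 8 long) and a straight steel stem 7 mm thick. Lies flat at first. Origin: centre of the body's underside; x runs along the stem towards its tip, z up out of the face with the dark display. The stem's axis is 11 mm above the underside. Grasp the body across its 22 mm (y).
- probe_tip (a point): The free end of the probe's stem: 114 mm ahead (x) of the probe's origin and 11 mm above its underside. The stem stands 77 mm clear of the ferrule. The tip is slightly rounded; the thin sheath is dented by more than 10 N end-on.
- heater: Block heater, fixed to the bench: white base 112 x 104 mm, 24 high, carrying an aluminium block 80 x 84 mm whose top is at 66 mm. Origin: on the bench under its middle; x points from its front (display, bore) to its back, z up. The base reaches 9 mm farther forward than the block. White tube caps stand 9 mm above the block, behind the wing screw.
- bore_mouth (a point): Centre of the sensor bore's mouth in the block's front face: 45 mm in front (-x) of the heater's origin, 44 mm above the bench. The bore is level and runs along the heater's +x; 9.4 mm wide, with a 4 mm countersink, smooth (friction about 0.3). Its bottom (slug, with point bore_end) is not shown or reported: it lies anywhere from 32 to 64 mm behind the mouth, new each time, and is rigid.
- wing (a point): Centre of the black wing of the clamp screw, on the screw's vertical axis: 27 mm in front of the heater's origin, 96 mm above the bench. The wing is 36 mm long (along this point's x), 9 mm thick (along y, grasp across it) and 20 mm high; it turns with the screw.
- clamp (a joint): Angle of the wing screw, 0 (open; wing along the heater's x) to 1.4 rad (end of travel, firm stop); grows clockwise seen from above; starts between 0 and 0.25 and stays where it is left. About 0.03 N m turns it; a foot under it comes down on the stem in the bore, 18 mm behind the mouth, from about 1.1 rad. Tight is above 1.15.
- vial_a: Bystander: glass vial with green-topped white cap, 45 mm wide, 79 high, standing left of the heater. Origin: centre of its underside.
- vial_b: Bystander: glass vial with red-topped white cap, 45 mm wide, 79 high, standing left of the heater, farther back. Origin: centre of its underside.
- pot: Bystander: white sample pot with screw lid, 49 mm wide, 59 high, standing right of the heater. Origin: centre of its underside.
- dish: Bystander: shallow clear dish, 62 mm wide, 12 high, in front of the pot. Origin: centre of its underside.

How it is judged:
By the outcome, as a careful person would: the job done as asked, in the order asked, and still so for the second after the job is handed in, with the robot touching nothing.
It also fails if it takes over 67 s, if anything falls off the work surface, if the arm or the gripper's body presses on something with over 40 N, if the wrist force passes 120 N, or if a joint passes its speed limit or range.

## Working session

There is one attempt and no reset: what is moved stays moved. The work goes in short steps, Python scripts to look and compute and a tool call to move; the robot and the scene stay as the last step left them, time stands still between calls to the robot, and variables do not carry over. Pictures are saved under pics/ and viewed, and the job is handed in when it is done.

Besides the shell and the picture viewer there is one more tool, called after "Emit:" as name(argument=value, ...), one argument or row to a line, values as JSON. servo_tool: Moves the arm, as the interface text tells. Its arguments: {"type":"object","properties":{"deltas":{"type":"array"}},"required":["deltas"]}

```bash
ls; mkdir -p pics
python3 - <<'E'
from station import *
import cv2,numpy as np
s=sense();print({k:np.round(v,3).tolist() for k,v in s.items()})
for n in ("scene","top","wrist"):
    im=get_image(n);cv2.imwrite(f"pics/{n}0.png",im[:,:,::-1]);c=calibration(n);print(n,c)
E
```

```text
pics
{'clock': 0.0, 'qpos': [1.488, 0.041, 0.084, -0.0, -1.616, -0.334], 'joint_velocities': [0.0, 0.001, -0.0, 0.002, -0.001, -0.002], 'joint_efforts': [0.0, -36.82, 34.742, 6.932, -0.005, -0.0], 'position': [0.243, 0.548, 0.197], 'eef_rot': [-3.141, -0.002, -1.988], 'contact_force': [0.061, 0.542, 0.434], 'moment': [0.016, 0.06, 0.013], 'opening': 0.086}
scene {'vfov': 50.562401368922615, 'cx': 266.87365053135096, 'cy': 212.33129430074214, 'R': array([[-0.50554862, -0.86268604, -0.01390624],
       [-0.65125745,  0.39212079, -0.6496961 ],
       [ 0.56593668, -0.31939642, -0.76006684]]), 't': array([-0.09657123,  0.52309857,  0.53048331])}
top {'vfov': 42.30856367637088, 'cx': 279.831997667993, 'cy': 193.89730466295103, 'R': array([[ 0.01732686, -0.99959659, -0.02250397],
       [-0.99746562, -0.01572775, -0.06938998],
       [ 0.06900805,  0.02364925, -0.99733575]]), 't': array([-0.40325382,  0.47199309,  1.17192656])}
wrist {'vfov': 58.69174734759939, 'cx': 276.83876619714636, 'cy': 212.5852528377627, 'hand_eye': array([[ 9.99999569e-01,  8.61758072e-04, -3.46247994e-04,
        -4.49578102e-04],
       [-7.34608859e-04,  9.62067120e-01,  2.72811873e-01,
        -6.92681296e-02],
       [ 5.68211644e-04, -2.72811500e-01,  9.62067338e-01,
        -1.75488608e-01],
       [ 0.00000000e+00,  0.00000000e+00,  0.00000000e+00,
         1.00000000e+00]])}
```

View pics/scene0.png

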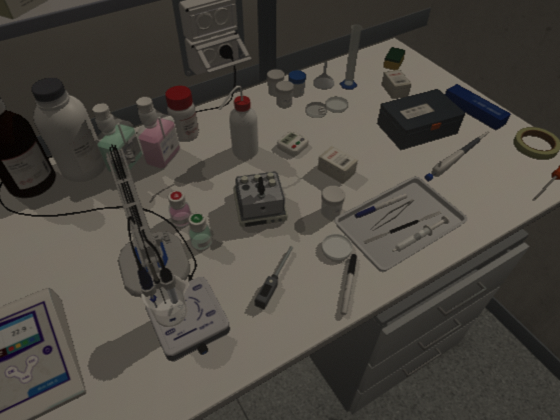

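View pics/top0.png

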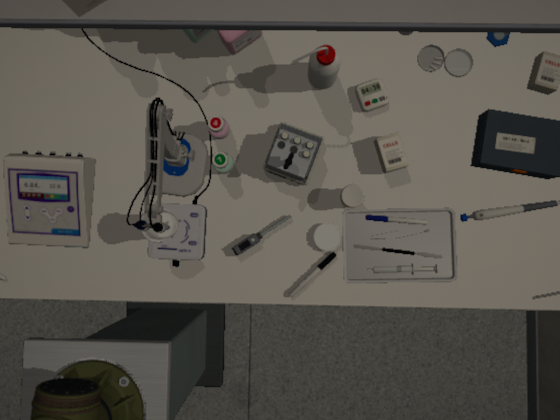

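View pics/wrist0.png

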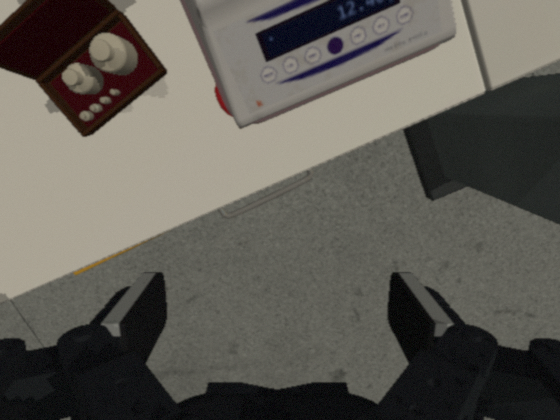

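```bash
cat > h.py <<'E'
import numpy as np, cv2
from scipy.spatial.transform import Rotation as Ro
from station import *
def K(c): 
    f=210/np.tan(np.radians(c['vfov'])/2); return f,c['cx'],c['cy']
def cam(n,s=None):
    c=calibration(n)
    if n!='wrist': return c,np.array(c['R']),np.array(c['t'])
    T=np.eye(4);T[:3,:3]=Ro.from_euler('xyz',s['eef_rot']).as_matrix();T[:3,3]=s['position']
    M=np.linalg.inv(T@np.array(c['hand_eye'])); return c,M[:3,:3],M[:3,3]
def proj(n,X,s=None):
    c,R,t=cam(n,s);f,cx,cy=K(c);p=(R@np.atleast_2d(X).T).T+t
    return np.c_[f*p[:,0]/p[:,2]+cx,f*p[:,1]/p[:,2]+cy]
def ray(n,uv,s=None):
    c,R,t=cam(n,s);f,cx,cy=K(c);d=R.T@np.array([(uv[0]-cx)/f,(uv[1]-cy)/f,1]);return -R.T@t,d
def onplane(n,uv,z,s=None):
    o,d=ray(n,uv,s);return o+d*(z-o[2])/d[2]
def two(a,ua,b,ub,s=None):
    o1,d1=ray(a,ua,s);o2,d2=ray(b,ub,s);A=np.c_[d1,-d2];k=np.linalg.lstsq(A,o2-o1,rcond=None)[0]
    p,q=o1+k[0]*d1,o2+k[1]*d2;return (p+q)/2,np.linalg.norm(p-q)
def crop(im,x0,y0,x1,y1,k,name,g=2.2):
    c=im[y0:y1,x0:x1,::-1].astype(float)*g
    cv2.imwrite(name,cv2.resize(np.clip(c,0,255).astype(np.uint8),None,fx=k,fy=k,interpolation=cv2.INTER_CUBIC))
E
python3 - <<'E'
from h import *
print(proj('top',[[0,0,0],[.243,.549,.198],[.5,0,0]]),proj('scene',[[0,0,0],[.243,.549,.198],[.5,0,0]]))
a=cv2.imread('pics/top0.png')[:,:,::-1];crop(a,190,100,390,300,4*.75,'pics/topc.png')
a=cv2.imread('pics/scene0.png')[:,:,::-1];crop(a,160,160,400,340,3.3,'pics/scenec.png')
E
```

```text
[[  93.09302366  412.46809209]
 [-234.80081857  305.89197817]
 [ 102.33090188  181.86880511]] [[ 185.930401    650.77758247]
 [-637.28971729  799.01809396]
 [  75.91996152  320.26911008]]
```

View pics/topc.png

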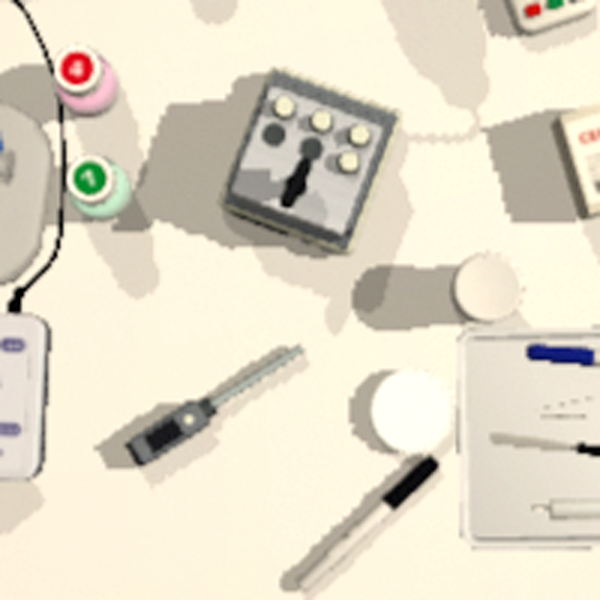

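View pics/scenec.png

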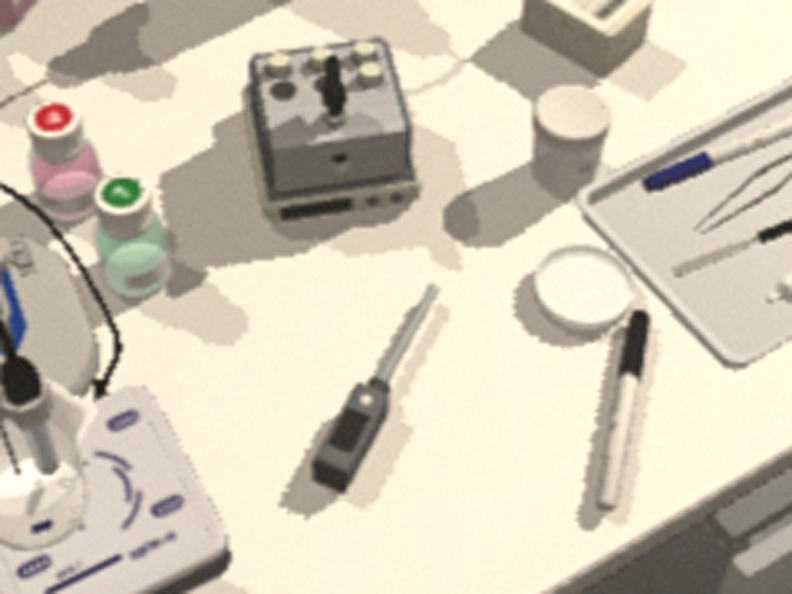

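Run:
```python
from h import *
T=lambda x,y:(190+x/3,100+y/3)
S=lambda x,y:(160+x/3.3,160+y/3.3)
for z,n,p in [(.011,'tip',T(299,349)),(.022,'ferr end',T(207,407)),(.022,'rear',T(138,450)),(.024,'bl',T(277,70)),(.024,'br',T(398,115)),(.024,'fr',T(348,250)),(.024,'fl',T(224,205)),(.106,'wing',T(296,180)),(.079,'va',T(91,178)),(.079,'vb',T(78,67)),(.059,'pot',T(487,287)),(.012,'dish',T(409,411))]:
    print(n,onplane('top',p,z).round(4))
for z,n,p in [(.011,'tip',S(433,290)),(.022,'rear',S(330,470)),(.024,'fr',S(418,190)),(.024,'fl',S(268,215)),(.044,'bore',S(338,158)),(.106,'wing',S(333,75)),(.079,'va',S(122,193)),(.079,'vb',S(54,117)),(.059,'pot',S(572,110)),(.012,'dish',S(583,285))]:
    print('s',n,onplane('scene',p,z).round(4))
```

```text
tip [ 0.4301 -0.4176  0.011 ]
ferr end [ 0.3871 -0.3523  0.022 ]
rear [ 0.3555 -0.3034  0.022 ]
bl [ 0.6319 -0.3985  0.024 ]
br [ 0.6001 -0.4866  0.024 ]
fr [ 0.5015 -0.4518  0.024 ]
fl [ 0.5328 -0.3618  0.024 ]
wing [ 0.5408 -0.4142  0.106 ]
va [ 0.5438 -0.2725  0.079 ]
vb [ 0.6212 -0.2615  0.079 ]
pot [ 0.474  -0.5479  0.059 ]
dish [ 0.3867 -0.4977  0.012 ]
s tip [ 0.4287 -0.4204  0.011 ]
s rear [ 0.3483 -0.3019  0.022 ]
s fr [ 0.4921 -0.4489  0.024 ]
s fl [ 0.5233 -0.3573  0.024 ]
s bore [ 0.5264 -0.4104  0.044 ]
s wing [ 0.5382 -0.4152  0.106 ]
s va [ 0.5416 -0.2731  0.079 ]
s vb [ 0.6191 -0.2625  0.079 ]
s pot [ 0.4734 -0.5514  0.059 ]
s dish [ 0.3841 -0.5008  0.012 ]
```

Run:
```python
from h import *
print(two('top',(160,105),'scene',(115,152)),two('top',(160,228),'scene',(165,295)))
for p in [(160,105),(180,165),(205,255),(150,255),(5,155),(95,245)]: print(p,onplane('top',p,.03).round(3),onplane('top',p,.2).round(3))
a=cv2.imread('pics/scene0.png')[:,:,::-1];crop(a,60,120,260,370,2.4,'pics/sc2.png')
a=cv2.imread('pics/top0.png')[:,:,::-1];crop(a,0,80,240,280,3.2,'pics/tc2.png')
c=calibration('scene');print(-c['R'].T@c['t']);c=calibration('top');print(-c['R'].T@c['t'])
```

```text
(array([ 0.62125831, -0.18001854,  0.23273627]), np.float64(0.0036447255428277113)) (array([ 0.40017116, -0.15572528,  0.1011138 ]), np.float64(0.0024957545623235534))
(160, 105) [ 0.668 -0.131  0.03 ] [ 0.628 -0.174  0.2  ]
(180, 165) [ 0.537 -0.179  0.03 ] [ 0.516 -0.214  0.2  ]
(205, 255) [ 0.344 -0.238  0.03 ] [ 0.352 -0.265  0.2  ]
(150, 255) [ 0.342 -0.12   0.03 ] [ 0.35  -0.164  0.2  ]
(5, 155) [0.553 0.206 0.03 ] [0.53  0.114 0.2  ]
(95, 245) [ 0.361 -0.     0.03 ] [ 0.366 -0.062  0.2  ]
[-0.00836958 -0.11899401  0.74171492]
[ 0.39691164 -0.42338294  1.19248103]
```

View pics/sc2.png

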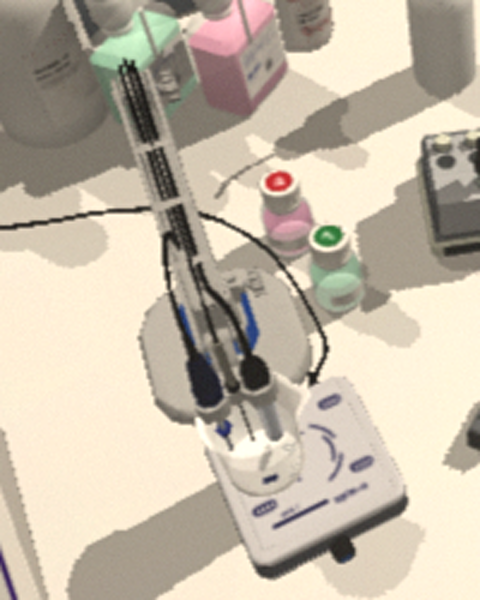

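View pics/tc2.png

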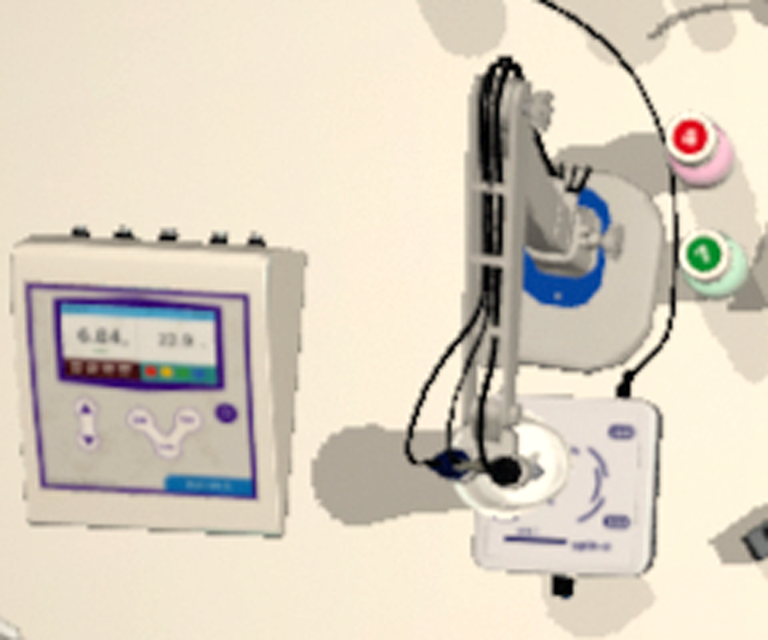

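Emit:
servo_tool(
  deltas=[
    {"dz":-50},
    {"dz":-50},
    {"dz":-50,"dx":10,"dy":-15},
    {"dz":-30,"dx":35,"dy":-35},
    {"dx":38,"dy":-45},
  ],
)

```text
invalid input at $.deltas[0]: expected keys wx, wy, wz, dx, dy, dz, claw
```

Emit:
servo_tool(
  deltas=[
    {"wx":0,"wy":0,"wz":0,"dx":0,"dy":0,"dz":-50,"claw":1},
    {"wx":0,"wy":0,"wz":0,"dx":0,"dy":0,"dz":-50,"claw":1},
    {"wx":0,"wy":0,"wz":0,"dx":10,"dy":-15,"dz":-50,"claw":1},
    {"wx":0,"wy":0,"wz":0,"dx":35,"dy":-35,"dz":-30,"claw":1},
    {"wx":0,"wy":0,"wz":0,"dx":38,"dy":-45,"dz":0,"claw":1},
  ],
)

```text
clock: 0.78
position: [0.2955, 0.4335, 0.3778]
eef_rot: [-3.139, -0.013, -1.983]
contact_force: [1.5, -0.1, 0.1]
opening: 0.0857
```

Emit:
servo_tool(
  deltas=[
    {"wx":0,"wy":0,"wz":0,"dx":40,"dy":-45,"dz":-10,"claw":1},
    {"wx":0,"wy":0,"wz":0,"dx":40,"dy":-45,"dz":0,"claw":1},
    {"wx":0,"wy":0,"wz":0,"dx":40,"dy":-45,"dz":0,"claw":1},
    {"wx":0,"wy":0,"wz":0,"dx":50,"dy":-30,"dz":0,"claw":1},
    {"wx":0,"wy":0,"wz":0,"dx":50,"dy":-25,"dz":0,"claw":1},
  ],
)

```text
clock: 1.4
position: [0.3832, 0.1472, 0.3904]
eef_rot: [-3.14, -0.014, -1.982]
contact_force: [2.1, -0.3, 0.0]
opening: 0.0853
```

Emit:
servo_tool(
  deltas=[
    {"wx":0,"wy":0,"wz":0,"dx":54,"dy":-29,"dz":0,"claw":1},
    {"wx":0,"wy":0,"wz":0,"dx":54,"dy":-29,"dz":0,"claw":1},
    {"wx":0,"wy":0,"wz":0,"dx":54,"dy":-29,"dz":0,"claw":1},
    {"wx":0,"wy":0,"wz":0,"dx":54,"dy":-29,"dz":0,"claw":1},
    {"wx":0,"wy":0,"wz":0,"dx":54,"dy":-29,"dz":0,"claw":1},
  ],
)

```text
clock: 2.02
position: [0.4065, -0.1644, 0.3943]
eef_rot: [-3.138, -0.011, -1.978]
contact_force: [1.5, 1.1, -0.6]
opening: 0.0856
```

Emit:
servo_tool(
  deltas=[
    {"wx":0,"wy":0,"wz":0.1,"dx":54,"dy":-29,"dz":0,"claw":1},
    {"wx":0,"wy":0,"wz":0.15,"dx":54,"dy":-24,"dz":0,"claw":1},
    {"wx":0,"wy":0,"wz":0.15,"dx":40,"dy":-10,"dz":20,"claw":1},
    {"wx":0,"wy":0,"wz":0.15,"dx":10,"dy":0,"dz":40,"claw":1},
    {"wx":0,"wy":0,"wz":0.05,"dx":0,"dy":0,"dz":40,"claw":1},
  ],
)

```text
clock: 2.65
position: [0.3798, -0.3393, 0.293]
eef_rot: [-3.133, -0.007, -2.605]
contact_force: [-0.1, -0.2, -0.1]
opening: 0.0852
```

```bash
cat > w.py <<'E'
import sys,pickle
from h import *
n=sys.argv[1]
s=sense();im=get_image('wrist');cv2.imwrite(f'pics/{n}_raw.png',im[:,:,::-1]);pickle.dump(s,open(f'pics/{n}.pkl','wb'))
crop(im,0,0,560,420,1.4,f'pics/{n}.png',1.8)
print({k:np.round(v,4).tolist() for k,v in s.items() if k in('clock','qpos','position','eef_rot','contact_force','moment','opening')})
E
python3 w.py w1
```

```text
{'clock': 2.65, 'qpos': [-0.3239, -0.1754, 0.0493, 0.0118, -1.7933, 0.8633], 'position': [0.3798, -0.3393, 0.293], 'eef_rot': [-3.1325, -0.0073, -2.6048], 'contact_force': [-0.0806, -0.2281, -0.0829], 'moment': [0.0481, -0.0247, 0.0069], 'opening': 0.0852}
```

View pics/w1.png

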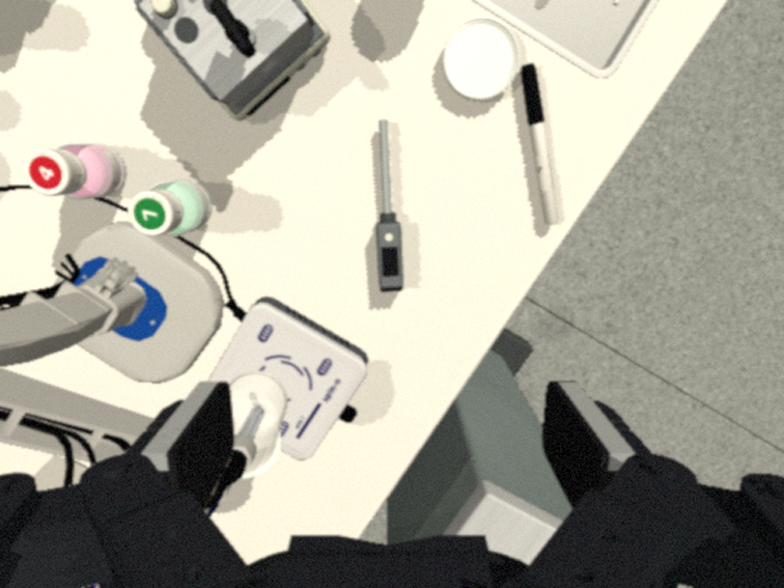

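Run:
```python
from h import *
import pickle
s=pickle.load(open('pics/w1.pkl','rb'))
W=lambda x,y:(x/1.4,y/1.4)
P={}
for z,n,p in [(.011,'tip',W(383,121)),(.011,'fer',W(387.5,213)),(.022,'front',W(388,221)),(.022,'rear',W(391,289)),(.022,'rl',W(379.5,290)),(.022,'rr',W(402,289)),(.079,'va',W(151,214)),(.012,'dish',W(482,60))]:
    P[n]=onplane('wrist',p,z,s);print(n,P[n].round(4))
d=P['tip']-P['rear'];print(np.hypot(*d[:2]),np.arctan2(d[1],d[0]),np.linalg.norm(P['rl']-P['rr']))
```

```text
tip [ 0.43   -0.4189  0.011 ]
fer [ 0.3879 -0.3556  0.011 ]
front [ 0.3847 -0.351   0.022 ]
rear [ 0.3518 -0.301   0.022 ]
rl [ 0.36  -0.295  0.022]
rr [ 0.3434 -0.3059  0.022 ]
va [ 0.5418 -0.2717  0.079 ]
dish [ 0.3852 -0.5     0.012 ]
0.1415164137697685 -0.985489213771816 0.01988278383942552
```

```bash
cat > g.py <<'E'
import sys
from h import *
# x y z(mm) yaw
def delta(x,y,z,yaw,s=None):
    s=s or sense();R=Ro.from_euler('xyz',s['eef_rot']);Rt=Ro.from_euler('xyz',[np.pi,0,yaw])
    w=(R.inv()*Rt).as_rotvec();d=R.inv().apply(np.array([x,y,z])-s['position'])*1e3
    return w,d
if __name__=='__main__':
    a=[float(v) for v in sys.argv[1:5]];s=sense();w,d=delta(*a,s)
    print('w',w.round(4),'d',d.round(1),'| F',np.round(s['contact_force'],2),'M',np.round(s['moment'],3),'t',round(s['clock'],2),'op',round(s['opening'],4),'pos',np.round(s['position'],4),np.round(s['eef_rot'],4))
E
python3 g.py .3631 -.3178 .08 -2.556
```

```text
w [-0.0005 -0.0106 -0.0488] d [  1.4  25.4 206.5] | F [ 1.93 -0.36 -4.12] M [-0.073 -0.305  0.022] t 2.7 op 0.0856 pos [ 0.379  -0.3377  0.2865] [-3.1408 -0.0105 -2.6048]
```

Emit:
servo_tool(
  deltas=[
    {"wx":0,"wy":-0.01,"wz":-0.025,"dx":0,"dy":8,"dz":50,"claw":1},
    {"wx":0,"wy":0,"wz":-0.024,"dx":0,"dy":8,"dz":50,"claw":1},
    {"wx":0,"wy":0,"wz":0,"dx":0,"dy":8,"dz":50,"claw":1},
    {"wx":0,"wy":0,"wz":0,"dx":0,"dy":2,"dz":40,"claw":0.7},
    {"wx":0,"wy":0,"wz":0,"dx":0,"dy":0,"dz":0,"claw":0.7},
  ],
)

```text
clock: 3.32
position: [0.3642, -0.3154, 0.0934]
eef_rot: [-3.141, -0.001, -2.549]
contact_force: [-0.1, -0.7, 1.6]
opening: 0.06
```

```bash
python3 g.py .3631 -.3178 .003 -2.556; python3 w.py w2
```

```text
w [-0.0006 -0.0011  0.0071] d [ 2.1 -1.4 90.4] | F [-0.07 -0.75  1.62] M [-0.03   0.067  0.009] t 3.33 op 0.06 pos [ 0.3642 -0.3154  0.0934] [-3.1410e+00 -1.1000e-03 -2.5489e+00]
{'clock': 3.325, 'qpos': [-0.2925, -0.2727, -0.3929, 0.0013, -1.4509, 0.885], 'position': [0.3642, -0.3154, 0.0934], 'eef_rot': [-3.141, -0.0011, -2.5489], 'contact_force': [-0.0656, -0.7456, 1.6213], 'moment': [-0.0299, 0.0667, 0.0093], 'opening': 0.06}
```

View pics/w2.png

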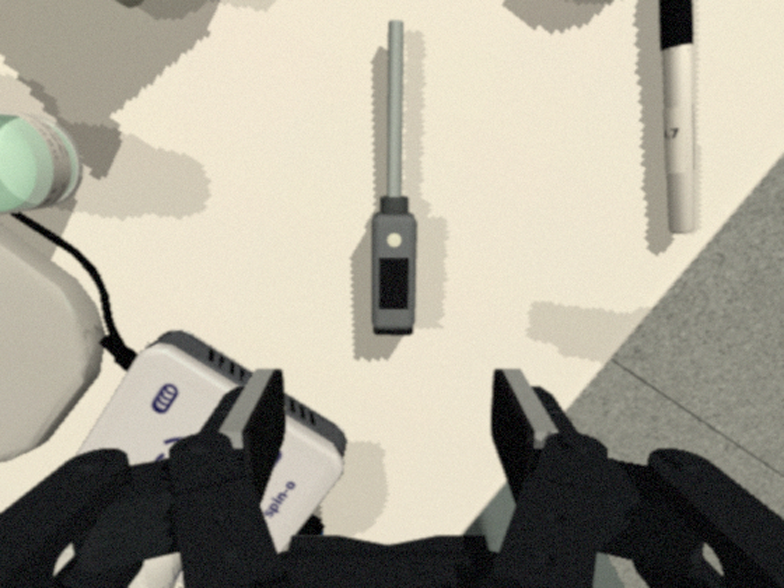

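Run:
```python
from h import *
import pickle
s=pickle.load(open('pics/w2.pkl','rb'))
W=lambda x,y:(x/1.4,y/1.4)
tip=onplane('wrist',W(396,21),.011,s);rear=onplane('wrist',W(392.5,328),.022,s);fr=onplane('wrist',W(394,213),.022,s)
d=tip-rear;u=d[:2]/np.hypot(*d[:2]);print(tip,rear,fr,np.hypot(*d[:2]),np.arctan2(d[1],d[0]))
print(tip[:2]-.114*u, rear[:2]+.029*u)
```

```text
[ 0.43074875 -0.42007926  0.011     ] [ 0.35309487 -0.30261486  0.022     ] [ 0.38451815 -0.35020056  0.022     ] 0.1408119695171907 -0.9866683382401197
[ 0.36788092 -0.32498122] [ 0.36908756 -0.32680646]
```

Emit:
servo_tool(
  deltas=[
    {"wx":0,"wy":0,"wz":0.009,"dx":2.2,"dy":-2.8,"dz":40,"claw":0.6},
    {"wx":0,"wy":0,"wz":0,"dx":0,"dy":0,"dz":30,"claw":0.6},
    {"wx":0,"wy":0,"wz":0,"dx":0,"dy":0,"dz":12,"claw":0.5},
    {"wx":0,"wy":0,"wz":0,"dx":0,"dy":0,"dz":0,"claw":0.5},
  ],
)

```text
clock: 3.88
position: [0.3725, -0.3243, 0.0246]
eef_rot: [-3.122, 0.007, -2.555]
contact_force: [0.5, -0.7, 0.1]
opening: 0.0428
```

```bash
python3 g.py .3639 -.3190 .003 -2.5575
```

```text
w [-0.0194  0.0065  0.0021] d [ 4.3  9.6 21.4] | F [ 0.54 -0.74  0.06] M [0.02  0.066 0.009] t 3.88 op 0.0428 pos [ 0.3725 -0.3243  0.0246] [-3.1222  0.0065 -2.5553]
```

Emit:
servo_tool(
  deltas=[
    {"wx":-0.019,"wy":0.006,"wz":0.002,"dx":4.3,"dy":9.6,"dz":6,"claw":0.5},
    {"wx":0,"wy":0,"wz":0,"dx":0,"dy":0,"dz":0,"claw":0.5},
    {"wx":0,"wy":0,"wz":0,"dx":0,"dy":0,"dz":0,"claw":0.5},
  ],
)

```text
clock: 4.25
position: [0.3651, -0.3195, 0.022]
eef_rot: [-3.138, 0.003, -2.557]
contact_force: [-0.6, -0.8, 0.3]
opening: 0.0431
```

```bash
python3 g.py .3639 -.3190 .003 -2.5575
```

```text
w [-0.0039  0.0026  0.0005] d [ 0.8  1.1 19. ] | F [-0.64 -0.81  0.26] M [-0.001  0.048  0.005] t 4.25 op 0.0431 pos [ 0.3651 -0.3195  0.022 ] [-3.1377e+00  2.6000e-03 -2.5570e+00]
```

Emit:
servo_tool(
  deltas=[
    {"wx":-0.004,"wy":0.003,"wz":0,"dx":0.8,"dy":1.1,"dz":8,"claw":0.5},
    {"wx":0,"wy":0,"wz":0,"dx":0,"dy":1,"dz":7,"claw":0.5},
    {"wx":0,"wy":0,"wz":0,"dx":0,"dy":0,"dz":3,"claw":0.5},
    {"wx":0,"wy":0,"wz":0,"dx":0,"dy":0,"dz":0,"claw":0.5},
  ],
)

```text
clock: 4.75
position: [0.363, -0.318, 0.0026]
eef_rot: [3.141, -0.001, -2.557]
contact_force: [0.1, 0.2, -0.0]
opening: 0.0429
```

```bash
python3 g.py .3639 -.3190 .003 -2.5575
```

```text
w [ 0.0007 -0.0008  0.0005] d [-0.1 -1.3 -0.4] | F [ 0.07  0.24 -0.01] M [ 0.005 -0.023 -0.005] t 4.75 op 0.0429 pos [ 0.363  -0.318   0.0026] [ 3.1409e+00 -8.0000e-04 -2.5570e+00]
```

Well placed; close.

Emit:
servo_tool(
  deltas=[
    {"wx":0,"wy":0,"wz":0,"dx":0,"dy":0,"dz":0,"claw":0},
    {"wx":0,"wy":0,"wz":0,"dx":0,"dy":0,"dz":0,"claw":0},
    {"wx":0,"wy":0,"wz":0,"dx":0,"dy":0,"dz":0,"claw":0},
    {"wx":0,"wy":0,"wz":0,"dx":0,"dy":0,"dz":0,"claw":0},
  ],
)

```text
clock: 5.25
position: [0.3634, -0.3182, 0.0031]
eef_rot: [-3.142, -0.0, -2.557]
contact_force: [-0.3, 0.8, -0.1]
opening: 0.0003
```

```bash
python3 g.py .3639 -.3190 .003 -2.5575;python3 w.py w3
```

```text
w [-0.0001 -0.0005  0.0007] d [ 0.  -1.   0.1] | F [-0.34  0.8  -0.09] M [-0.004 -0.013  0.002] t 5.25 op 0.0003 pos [ 0.3634 -0.3182  0.0031] [-3.1415e+00 -5.0000e-04 -2.5568e+00]
{'clock': 5.25, 'qpos': [-0.2998, -0.2166, -0.5141, 0.0004, -1.2736, 0.8845], 'position': [0.3634, -0.3182, 0.0031], 'eef_rot': [-3.1415, -0.0005, -2.5568], 'contact_force': [-0.3361, 0.7952, -0.0919], 'moment': [-0.0039, -0.0127, 0.0022], 'opening': 0.0003}
```

View pics/w3.png

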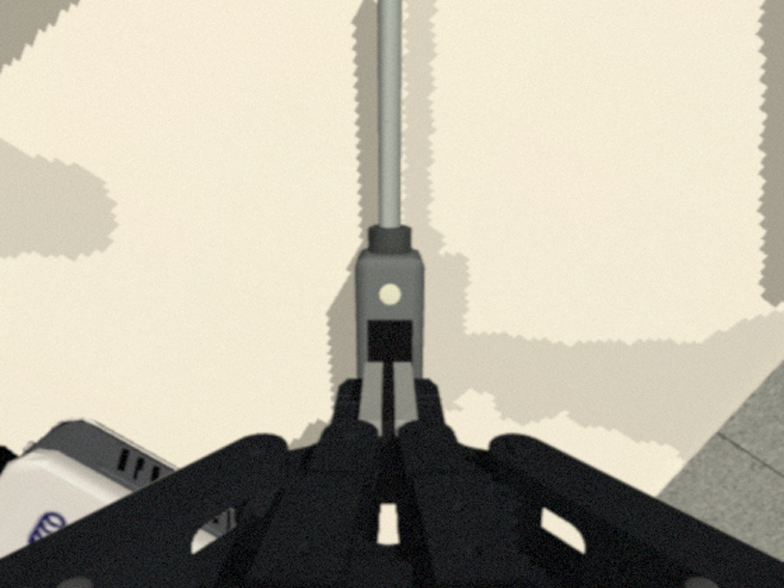

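Run:
```python
from h import *
import pickle
s=pickle.load(open('pics/w3.pkl','rb'));u=np.array([np.cos(-.9867),np.sin(-.9867),0]);O=np.array([.3683,-.3257,0])
z=np.array([0,0,1])
for n,X in dict(tcp=s['position'],gp=np.array(s['position'])+.019*z,front=O+.029*u+.022*z,fer=O+.037*u+.018*z,rear=O-.029*u+.022*z).items(): print(n,proj('wrist',X,s)*1.4)
W=lambda x,y:(x/1.4,y/1.4)
for p,z in [((390,251),.022),((390,228),.011),((390,294),.022)]:print(onplane('wrist',W(*p),z,s))
a=get_image('scene');crop(a,180,180,380,330,4,'pics/s3.png')
a=get_image('top');crop(a,160,100,360,300,3,'pics/t3.png')
```

```text
tcp [[388.86071332 349.05889091]]
gp [[388.99513013 370.6270003 ]]
front [[389.48210681 255.14188778]]
fer [[389.50042275 226.99978459]]
rear [[389.06236824 425.74610402]]
[ 0.38486811 -0.35104329  0.022     ]
[ 0.38781637 -0.3555645   0.011     ]
[ 0.37736816 -0.33976371  0.022     ]
```

View pics/s3.png

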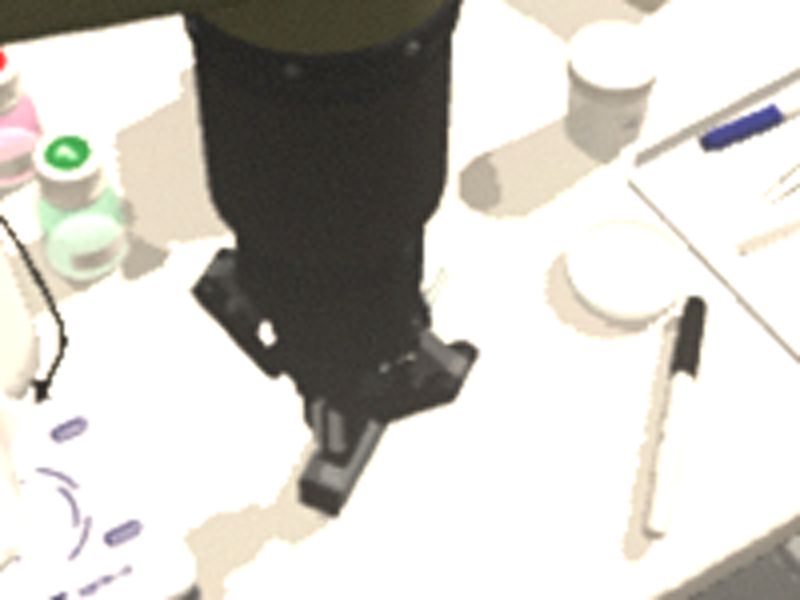

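View pics/t3.png

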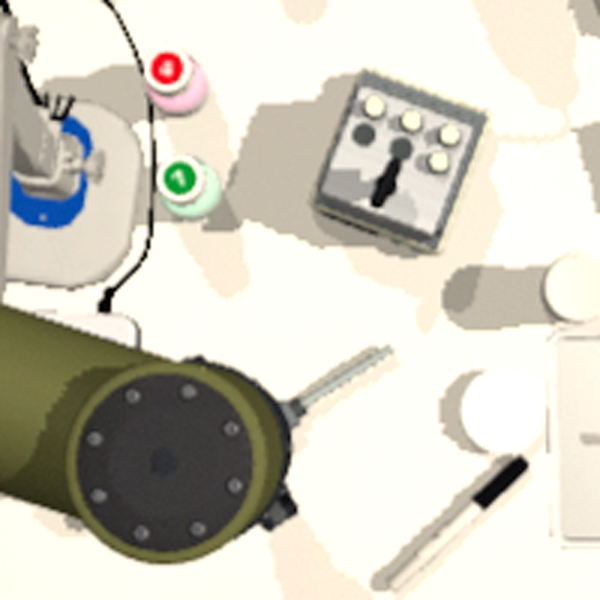

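Run:
```python
from h import *
import pickle
for f in('w2','w3'):
    s=pickle.load(open(f'pics/{f}.pkl','rb'));R=Ro.from_euler('xyz',s['eef_rot'])
    for k in(0,-.01,-.02,-.03,-.04):print(f,k,[ (proj('wrist',s['position']+R.apply([x,y,k]),s)[0]*1.4).round() for x,y in((0,-.011),(.03,-.011),(.03,.011))])
```

```text
w2 0 [array([389., 320.]), array([474., 320.]), array([471., 377.])]
w2 -0.01 [array([389., 329.]), array([479., 329.]), array([476., 389.])]
w2 -0.02 [array([389., 340.]), array([484., 340.]), array([480., 403.])]
w2 -0.03 [array([389., 352.]), array([490., 352.]), array([486., 418.])]
w2 -0.04 [array([389., 365.]), array([496., 365.]), array([492., 435.])]
w3 0 [array([389., 320.]), array([474., 320.]), array([471., 377.])]
w3 -0.01 [array([389., 329.]), array([479., 329.]), array([476., 389.])]
w3 -0.02 [array([389., 340.]), array([484., 340.]), array([480., 403.])]
w3 -0.03 [array([389., 352.]), array([490., 352.]), array([486., 418.])]
w3 -0.04 [array([389., 365.]), array([496., 365.]), array([492., 435.])]
```

Emit:
servo_tool(
  deltas=[
    {"wx":0,"wy":0,"wz":0,"dx":0,"dy":0,"dz":0,"claw":0.5},
    {"wx":0,"wy":0,"wz":0,"dx":0,"dy":0,"dz":0,"claw":0.5},
    {"wx":0,"wy":0,"wz":0,"dx":0,"dy":0,"dz":0,"claw":0.5},
  ],
)

```text
clock: 5.78
position: [0.3633, -0.3182, 0.003]
eef_rot: [3.141, -0.001, -2.557]
contact_force: [-0.6, 0.4, -0.8]
opening: 0.0429
```

```bash
python3 w.py w4
python3 - <<'E'
from h import *
a=get_image('scene');crop(a,200,220,320,310,6.5,'pics/s4.png',1.8)
s=sense();R=Ro.from_euler('xyz',s['eef_rot'])
for k in (0,-.03):
  print(k,[((proj('scene',s['position']+R.apply([x,0,k]))[0]-[200,220])*6.5).round() for x in(-.022,.022)])
E
```

```text
{'clock': 5.775, 'qpos': [-0.2999, -0.2166, -0.5142, 0.0004, -1.2736, 0.8844], 'position': [0.3633, -0.3182, 0.003], 'eef_rot': [3.1415, -0.0006, -2.5569], 'contact_force': [-0.552, 0.4046, -0.7785], 'moment': [-0.0416, 0.0005, 0.0229], 'opening': 0.0429}
0 [array([347., 474.]), array([483., 532.])]
-0.03 [array([343., 420.]), array([483., 479.])]
```

View pics/s4.png

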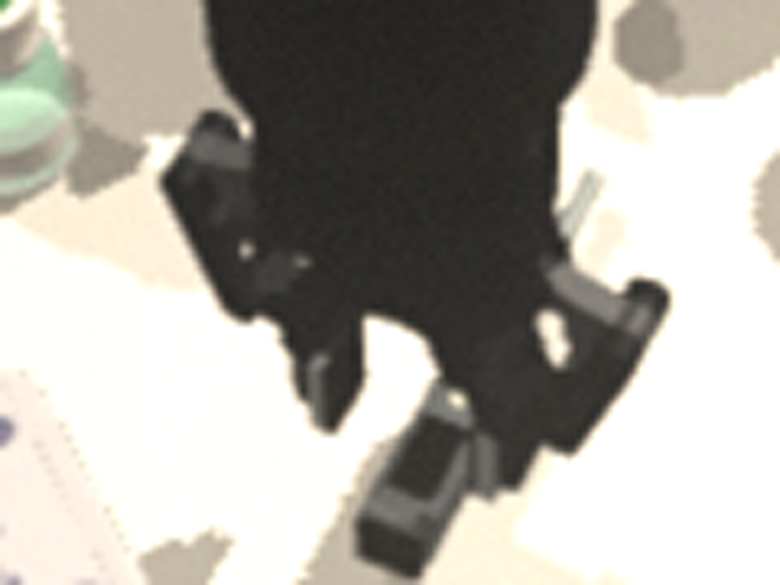

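View pics/w4.png

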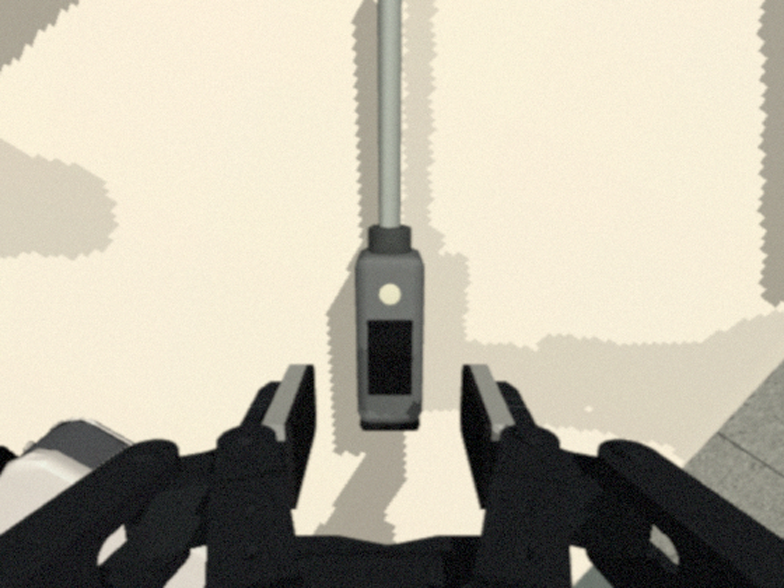

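Emit:
servo_tool(
  deltas=[
    {"wx":0,"wy":0,"wz":0,"dx":0,"dy":0,"dz":8,"claw":0.5},
    {"wx":0,"wy":0,"wz":0,"dx":0,"dy":0,"dz":6,"claw":0.5},
    {"wx":0,"wy":0,"wz":0,"dx":0,"dy":0,"dz":0,"claw":0.5},
  ],
)

```text
clock: 6.25
position: [0.363, -0.318, -0.0125]
eef_rot: [3.141, -0.001, -2.557]
contact_force: [0.2, 0.1, 0.1]
opening: 0.043
```

```bash
python3 g.py .3639 -.3190 -.022 -2.5575; python3 w.py w5
```

```text
w [ 0.0008 -0.0008  0.0005] d [-0.2 -1.4  9.5] | F [0.17 0.05 0.05] M [-0.013 -0.05  -0.054] t 6.25 op 0.043 pos [ 0.363  -0.318  -0.0125] [ 3.1408e+00 -8.0000e-04 -2.5570e+00]
{'clock': 6.25, 'qpos': [-0.2999, -0.203, -0.5322, 0.0001, -1.2427, 0.8844], 'position': [0.363, -0.318, -0.0125], 'eef_rot': [3.1408, -0.0008, -2.557], 'contact_force': [0.1728, 0.0538, 0.0533], 'moment': [-0.0128, -0.0502, -0.0536], 'opening': 0.043}
```

View pics/w5.png

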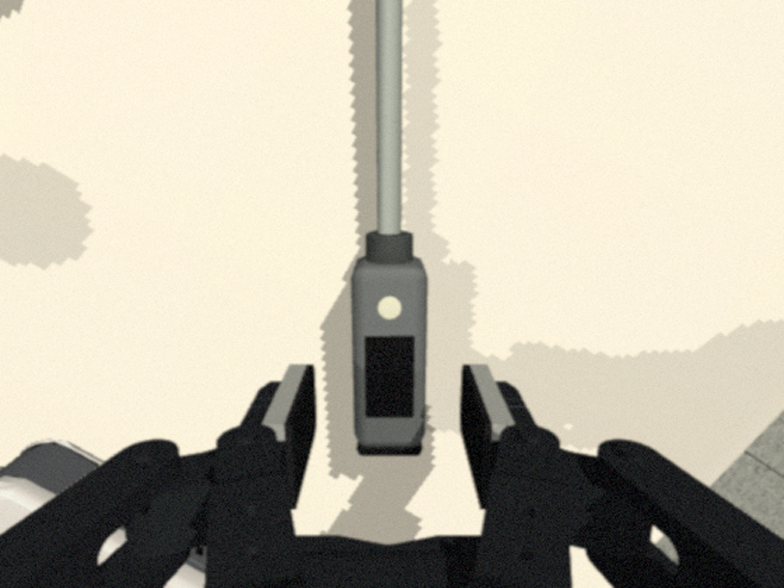

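Emit:
servo_tool(
  deltas=[
    {"wx":0,"wy":0,"wz":0,"dx":0,"dy":-5,"dz":6,"claw":0.5},
    {"wx":0,"wy":0,"wz":0,"dx":0,"dy":0,"dz":5,"claw":0.5},
    {"wx":0,"wy":0,"wz":0,"dx":0,"dy":0,"dz":0,"claw":0.5},
  ],
)

```text
clock: 6.68
position: [0.3662, -0.3227, -0.0238]
eef_rot: [3.141, -0.001, -2.557]
contact_force: [-0.2, -0.1, -0.3]
opening: 0.0426
```

Emit:
servo_tool(
  deltas=[
    {"wx":0,"wy":0,"wz":0,"dx":0,"dy":0,"dz":3,"claw":0.5},
    {"wx":0,"wy":0,"wz":0,"dx":0,"dy":0,"dz":0,"claw":0.5},
  ],
)

```text
clock: 6.92
position: [0.3662, -0.3226, -0.027]
eef_rot: [3.141, -0.001, -2.557]
contact_force: [-0.4, 0.0, 0.1]
opening: 0.0427
```

```bash
python3 g.py .3639 -.3190 -.022 -2.5575; python3 w.py w6
```

```text
w [ 0.0003 -0.0007  0.0005] d [-0.1  4.3 -5. ] | F [-0.41  0.01  0.07] M [-0.025  0.027  0.038] t 6.92 op 0.0427 pos [ 0.3662 -0.3226 -0.027 ] [ 3.1413e+00 -7.0000e-04 -2.5570e+00]
{'clock': 6.925, 'qpos': [-0.3076, -0.1728, -0.5346, 0.0004, -1.2097, 0.892], 'position': [0.3662, -0.3226, -0.027], 'eef_rot': [3.1413, -0.0007, -2.557], 'contact_force': [-0.4094, 0.0077, 0.0745], 'moment': [-0.0255, 0.0271, 0.0376], 'opening': 0.0427}
```

View pics/w6.png

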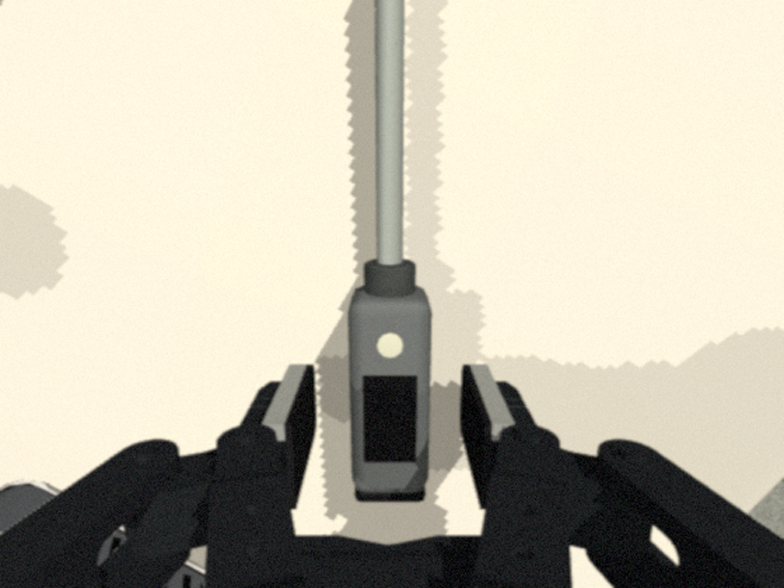

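Emit:
servo_tool(
  deltas=[
    {"wx":0,"wy":0,"wz":0,"dx":0,"dy":0,"dz":3,"claw":0.5},
    {"wx":0,"wy":0,"wz":0,"dx":0,"dy":0,"dz":0,"claw":0},
    {"wx":0,"wy":0,"wz":0,"dx":0,"dy":0,"dz":0,"claw":0},
    {"wx":0,"wy":0,"wz":0,"dx":0,"dy":0,"dz":0,"claw":0},
  ],
)

```text
clock: 7.48
position: [0.3668, -0.3229, -0.0294]
eef_rot: [-3.14, -0.0, -2.557]
contact_force: [-0.8, 0.4, -0.5]
opening: 0.0205
```

```bash
python3 g.py .3639 -.3190 -.030 -2.5575; python3 w.py w7
```

```text
w [-0.0012  0.      0.0007] d [0.2 4.9 0.6] | F [-0.79  0.37 -0.48] M [-0.098  0.044  0.025] t 7.47 op 0.0205 pos [ 0.3668 -0.3229 -0.0294] [-3.1404 -0.     -2.5568]
{'clock': 7.475, 'qpos': [-0.3075, -0.1704, -0.5371, 0.0008, -1.2031, 0.892], 'position': [0.3668, -0.3229, -0.0294], 'eef_rot': [-3.1404, -0.0, -2.5568], 'contact_force': [-0.7885, 0.3745, -0.4781], 'moment': [-0.0981, 0.0436, 0.0246], 'opening': 0.0205}
```

View pics/w7.png

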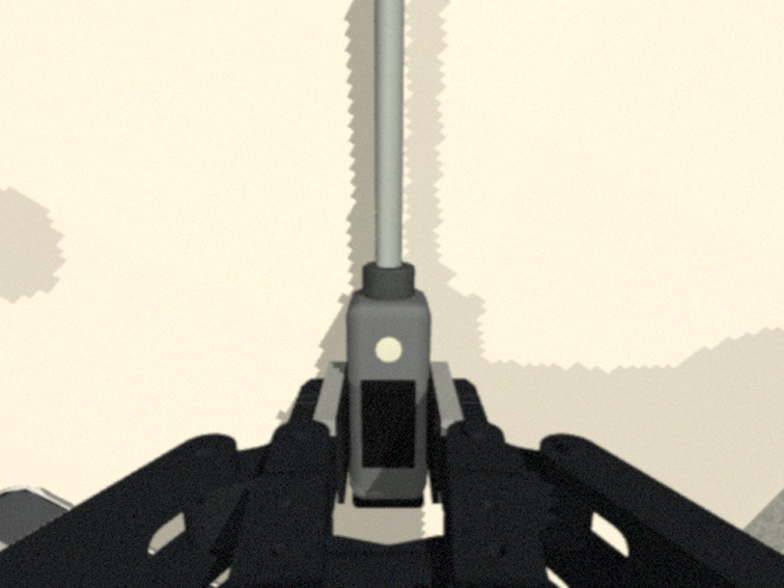

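Emit:
servo_tool(
  deltas=[
    {"wx":0,"wy":0,"wz":0,"dx":0,"dy":0,"dz":-15,"claw":0},
    {"wx":0,"wy":0,"wz":0,"dx":0,"dy":0,"dz":-35,"claw":0},
    {"wx":0,"wy":0,"wz":-0.16,"dx":0,"dy":0,"dz":-40,"claw":0},
    {"wx":0,"wy":0,"wz":-0.16,"dx":0,"dy":0,"dz":-15,"claw":0},
    {"wx":0,"wy":0,"wz":-0.16,"dx":0,"dy":0,"dz":0,"claw":0},
  ],
)

```text
clock: 8.15
position: [0.3664, -0.323, 0.0828]
eef_rot: [-3.139, -0.001, -2.063]
contact_force: [0.2, 0.2, -1.0]
opening: 0.0206
```

```bash
python3 g.py .378 -.356 .08 -1.92
```

```text
w [-0.0021 -0.0011 -0.1426] d [ 23.6 -25.8   2.8] | F [ 0.16  0.23 -0.98] M [ 0.011 -0.003  0.057] t 8.15 op 0.0206 pos [ 0.3664 -0.323   0.0828] [-3.1394e+00 -9.0000e-04 -2.0626e+00]
```

Emit:
servo_tool(
  deltas=[
    {"wx":-0.002,"wy":-0.001,"wz":-0.1,"dx":16,"dy":-16,"dz":0,"claw":0},
    {"wx":0,"wy":0,"wz":-0.043,"dx":7,"dy":-10,"dz":0,"claw":0},
    {"wx":0,"wy":0,"wz":0,"dx":0,"dy":0,"dz":0,"claw":0},
    {"wx":0,"wy":0,"wz":0,"dx":0,"dy":0,"dz":0,"claw":0},
  ],
)

```text
clock: 8.65
position: [0.3804, -0.3557, 0.0871]
eef_rot: [-3.137, -0.0, -1.914]
contact_force: [-0.1, -0.1, -0.9]
opening: 0.0206
```

```bash
python3 g.py .378 -.356 .08 -1.92; python3 w.py w8
python3 - <<'E'
from h import *
a=get_image('scene');cv2.imwrite('pics/s8_raw.png',a[:,:,::-1]);crop(a,190,150,350,270,5,'pics/s8.png',2)
E
```

```text
w [-0.0042 -0.0002  0.006 ] d [1.  2.2 7.1] | F [-0.06 -0.12 -0.87] M [ 0.077  0.034 -0.063] t 8.65 op 0.0206 pos [ 0.3804 -0.3557  0.0871] [-3.1374e+00 -2.0000e-04 -1.9140e+00]
{'clock': 8.65, 'qpos': [-0.3649, -0.1623, -0.311, 0.0001, -1.4179, 1.5925], 'position': [0.3804, -0.3557, 0.0871], 'eef_rot': [-3.1374, -0.0002, -1.914], 'contact_force': [-0.0571, -0.1154, -0.8744], 'moment': [0.0766, 0.034, -0.0628], 'opening': 0.0206}
```

View pics/w8.png

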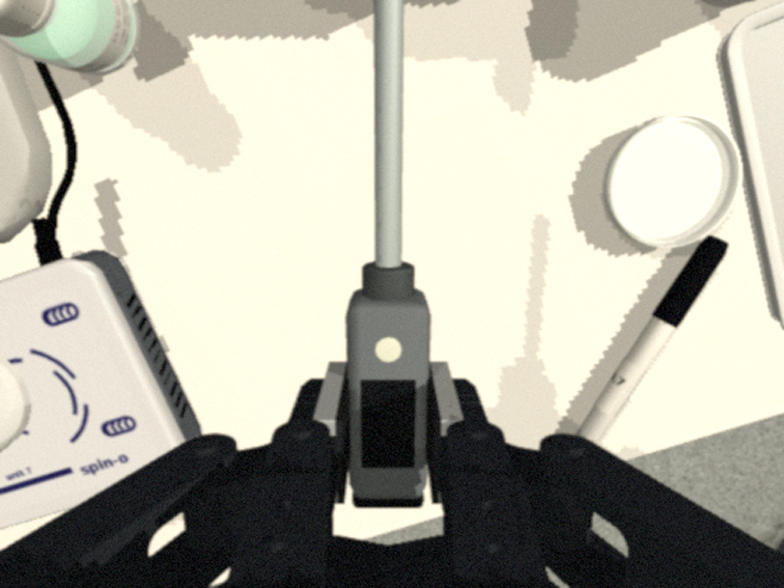

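View pics/s8.png

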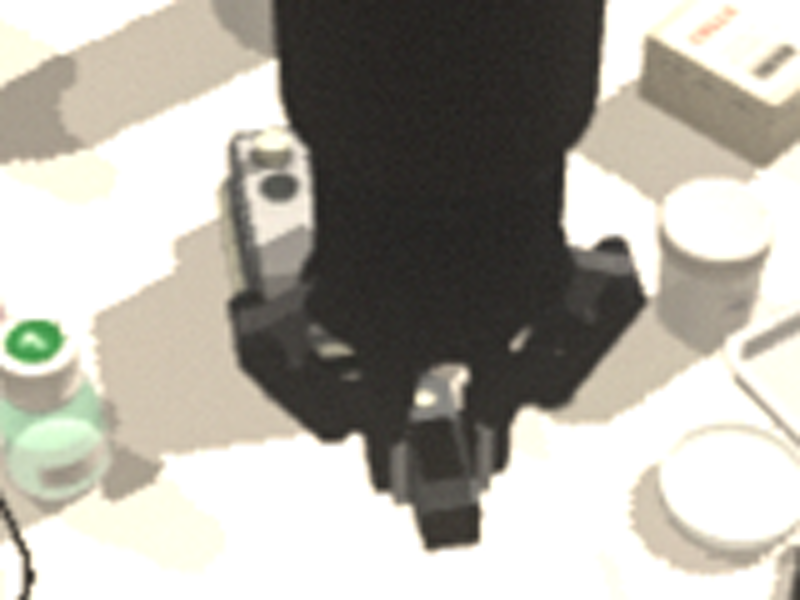

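Emit:
servo_tool(
  deltas=[
    {"wx":-0.004,"wy":0,"wz":0.006,"dx":0,"dy":-20,"dz":-50,"claw":0},
    {"wx":0,"wy":0,"wz":0,"dx":0,"dy":-30,"dz":-50,"claw":0},
    {"wx":0,"wy":0,"wz":0,"dx":0,"dy":-30,"dz":-50,"claw":0},
    {"wx":0,"wy":0,"wz":0,"dx":0,"dy":-10,"dz":-20,"claw":0},
    {"wx":0,"wy":0,"wz":0,"dx":0,"dy":0,"dz":0,"claw":0},
  ],
)

```text
clock: 9.38
position: [0.4651, -0.3846, 0.2597]
eef_rot: [3.138, 0.001, -1.92]
contact_force: [0.3, 0.1, -1.9]
opening: 0.0205
```

```bash
python3 w.py w9
python3 - <<'E'
from h import *
a=get_image('scene');cv2.imwrite('pics/s9_raw.png',a[:,:,::-1]);crop(a,190,150,350,270,5,'pics/s9.png',2)
E
```

```text
{'clock': 9.375, 'qpos': [-0.3597, 0.0691, 0.2272, -0.0005, -1.7327, 1.5809], 'position': [0.4651, -0.3846, 0.2597], 'eef_rot': [3.1377, 0.0006, -1.9203], 'contact_force': [0.271, 0.1094, -1.9219], 'moment': [0.0316, 0.0562, -0.0519], 'opening': 0.0205}
```

View pics/w9.png

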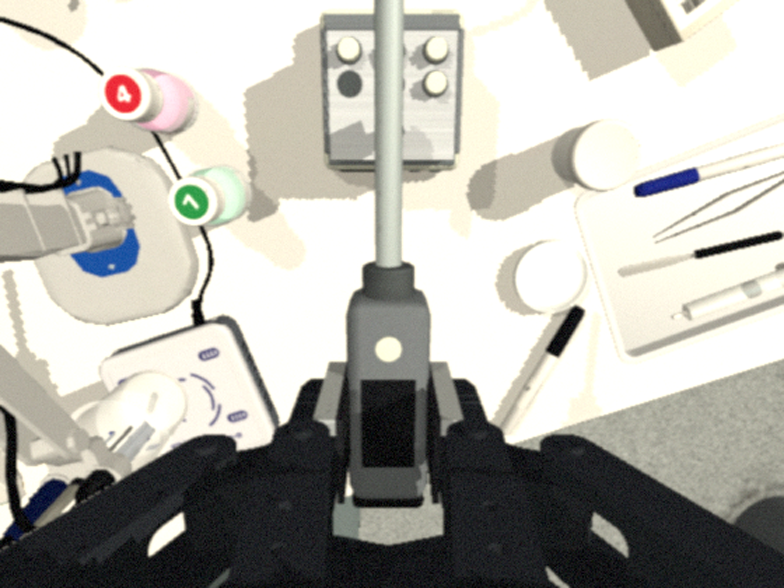

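View pics/s9.png

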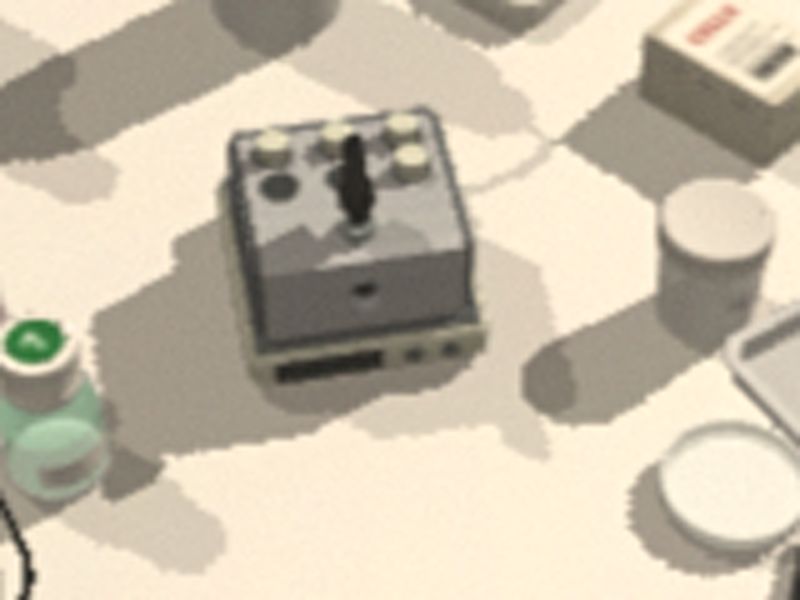

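Run:
```python
from h import *
a=cv2.imread('pics/w9_raw.png')[:,:,::-1];crop(a,222,0,342,130,6,'pics/w9z.png',2)
```

```text
(no output)
```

View pics/w9z.png

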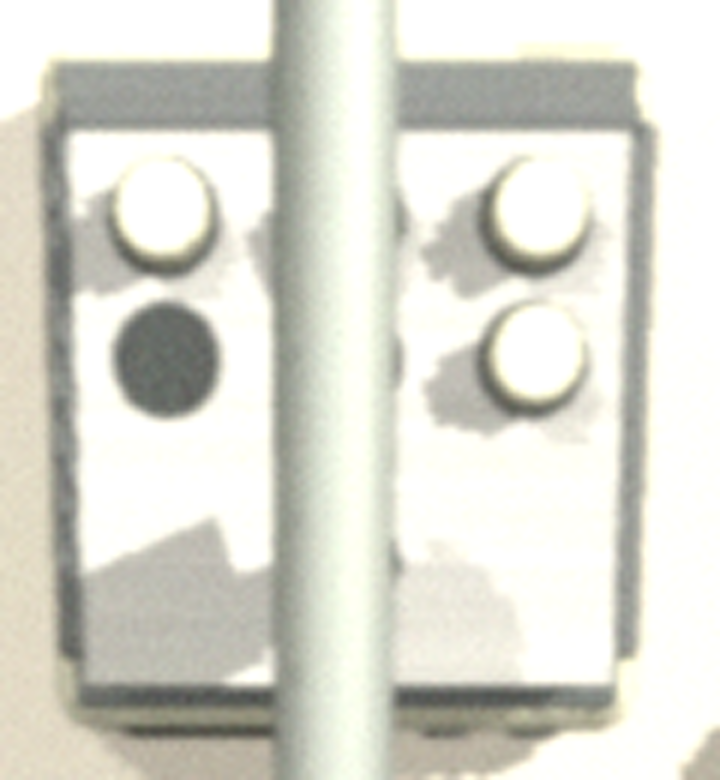

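Run:
```python
from h import *
import pickle
s=pickle.load(open('pics/w9.pkl','rb'))
Z=lambda x,y:(222+x/6,y/6)
bl,br,fl,fr=[onplane('wrist',Z(*p),.066,s) for p in((66,128),(633,128),(83,688),(613,688))]
for p in(bl,br,fl,fr):print(p.round(4))
n=lambda v:np.linalg.norm(v).round(4)
print('sizes w',n(bl-br),n(fl-fr),'d',n(bl-fl),n(br-fr))
an=lambda v:np.arctan2(v[1],v[0]).round(4)
print('yaw',an(bl-fl),an(br-fr),an(fr-fl)+np.pi/2,an(br-bl)+np.pi/2)
print('front mid',(fl+fr)/2,'mid',(bl+br+fl+fr)/4)
zs=s['position'][2]+.0404
a=onplane('wrist',Z(336,700),zs,s);b=onplane('wrist',Z(334,20),zs,s);print('stem',a,b,an(b-a))
a=onplane('wrist',(388/1.4,262/1.4),zs,s);print('ferr',a,an(b-a))
R=Ro.from_euler('xyz',s['eef_rot']);print('stem pts tool',R.inv().apply(a-s['position']),R.inv().apply(b-s['position']))
```

```text
[ 0.6123 -0.3956  0.066 ]
[ 0.5834 -0.4752  0.066 ]
[ 0.5362 -0.368   0.066 ]
[ 0.5074 -0.4474  0.066 ]
sizes w 0.0847 0.0844 d 0.0809 0.0809
yaw -0.3478 -0.3507 -0.3488036732051034 -0.3490036732051034
front mid [ 0.52180769 -0.40769663  0.066     ] mid [ 0.55981906 -0.42153808  0.066     ]
stem [ 0.52720454 -0.4071596   0.3001424 ] [ 0.56063365 -0.41916905  0.3001424 ] -0.3449
ferr [ 0.50366392 -0.39828597  0.3001424 ] -0.3514
stem pts tool [-0.00038522 -0.04078401 -0.04055799] [-0.00027415 -0.10146008 -0.04079296]
```

```bash
python3 g.py .3884 -.3592 .0036 -1.9198
```

```text
w [ 0.0065  0.0012 -0.0005] d [  2.8  77.9 254.8] | F [-0.27 -0.26 -1.25] M [ 0.043 -0.028 -0.024] t 9.47 op 0.0207 pos [ 0.464  -0.3841  0.2579] [ 3.1351e+00  1.2000e-03 -1.9203e+00]
```

Emit:
servo_tool(
  deltas=[
    {"wx":0.006,"wy":0.001,"wz":0,"dx":1,"dy":40,"dz":0,"claw":0},
    {"wx":0,"wy":0,"wz":0,"dx":1,"dy":38,"dz":20,"claw":0},
    {"wx":0,"wy":0,"wz":0,"dx":0,"dy":0,"dz":50,"claw":0},
    {"wx":0,"wy":0,"wz":0,"dx":0,"dy":0,"dz":50,"claw":0},
    {"wx":0,"wy":0,"wz":0,"dx":0,"dy":0,"dz":50,"claw":0},
  ],
)

```text
clock: 10.1
position: [0.3836, -0.3564, 0.0799]
eef_rot: [3.14, 0.001, -1.921]
contact_force: [0.1, 0.1, -1.2]
opening: 0.0205
```

```bash
python3 g.py .3884 -.3592 .0036 -1.9198
```

```text
w [ 0.0012  0.0009 -0.0012] d [ 1.1 -5.6 76.3] | F [ 0.12  0.14 -1.2 ] M [ 0.01  -0.024 -0.007] t 10.1 op 0.0205 pos [ 0.3836 -0.3564  0.0799] [ 3.1403e+00  9.0000e-04 -1.9210e+00]
```

Emit:
servo_tool(
  deltas=[
    {"wx":0,"wy":0,"wz":0,"dx":1,"dy":0,"dz":35,"claw":0},
    {"wx":0,"wy":0,"wz":0,"dx":0,"dy":0,"dz":25,"claw":0},
    {"wx":0,"wy":0,"wz":0,"dx":0,"dy":0,"dz":5,"claw":0},
    {"wx":0,"wy":0,"wz":0,"dx":0,"dy":0,"dz":0,"claw":0},
    {"wx":0,"wy":0,"wz":0,"dx":0,"dy":0,"dz":0,"claw":0},
  ],
)

```text
clock: 10.72
position: [0.3752, -0.3534, 0.0053]
eef_rot: [3.129, 0.003, -1.922]
contact_force: [0.1, 0.1, -0.3]
opening: 0.0207
```

```bash
python3 g.py .3884 -.3592 .0036 -1.9198
```

```text
w [ 0.0127  0.003  -0.0023] d [  1.  -14.4   1.6] | F [ 0.08  0.13 -0.31] M [-0.01  -0.041 -0.04 ] t 10.72 op 0.0207 pos [ 0.3752 -0.3534  0.0053] [ 3.1289e+00  3.0000e-03 -1.9221e+00]
```

Emit:
servo_tool(
  deltas=[
    {"wx":0.0127,"wy":0.003,"wz":-0.002,"dx":1,"dy":-14,"dz":1.6,"claw":0},
    {"wx":0,"wy":0,"wz":0,"dx":0,"dy":0,"dz":0,"claw":0},
    {"wx":0,"wy":0,"wz":0,"dx":0,"dy":0,"dz":0,"claw":0},
  ],
)

```text
clock: 11.1
position: [0.3905, -0.3603, 0.0057]
eef_rot: [-3.137, -0.001, -1.92]
contact_force: [-0.1, -0.7, -0.6]
opening: 0.0203
```

```bash
python3 g.py .3884 -.3592 .0036 -1.9198
```

```text
w [-0.0048 -0.0008  0.0001] d [-0.3  2.3  2.1] | F [-0.1  -0.66 -0.63] M [-0.018  0.061  0.029] t 11.1 op 0.0203 pos [ 0.3905 -0.3603  0.0057] [-3.1368e+00 -8.0000e-04 -1.9197e+00]
```

Emit:
servo_tool(
  deltas=[
    {"wx":-0.004,"wy":-0.001,"wz":0,"dx":-0.3,"dy":0,"dz":2,"claw":0},
    {"wx":0,"wy":0,"wz":0,"dx":0,"dy":0,"dz":0,"claw":0},
  ],
)

```text
clock: 11.35
position: [0.3906, -0.3599, 0.0036]
eef_rot: [-3.141, 0.0, -1.92]
contact_force: [0.1, -0.3, -1.1]
opening: 0.0203
```

```bash
python3 g.py .4025 -.3643 .0036 -1.9198; python3 w.py w10
python3 - <<'E'
from h import *
a=get_image('scene');cv2.imwrite('pics/s10_raw.png',a[:,:,::-1]);crop(a,190,150,350,270,5,'pics/s10.png',2)
E
```

```text
w [-0.0005  0.0003  0.0001] d [  0.  -12.7   0.1] | F [ 0.14 -0.33 -1.07] M [-0.054  0.032  0.   ] t 11.35 op 0.0203 pos [ 0.3906 -0.3599  0.0036] [-3.1411e+00  3.0000e-04 -1.9197e+00]
{'clock': 11.35, 'qpos': [-0.3659, -0.0788, -0.3904, -0.0004, -1.2587, 1.5879], 'position': [0.3906, -0.3599, 0.0036], 'eef_rot': [-3.1411, 0.0003, -1.9197], 'contact_force': [0.1411, -0.33, -1.0696], 'moment': [-0.054, 0.0324, 0.0003], 'opening': 0.0203}
```

View pics/w10.png

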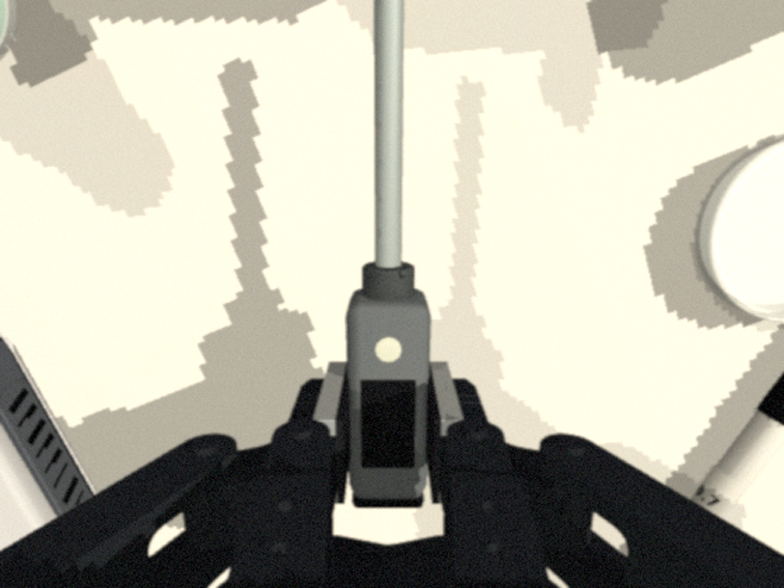

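View pics/s10.png

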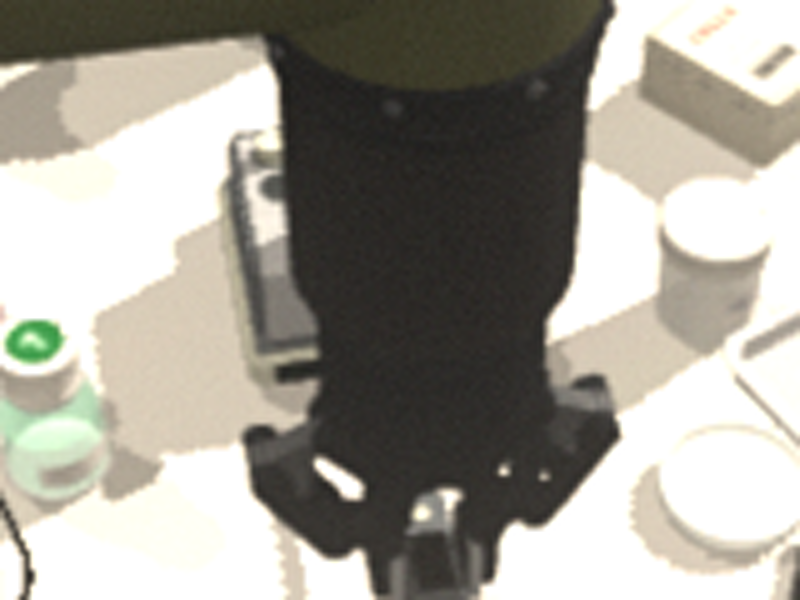

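Emit:
servo_tool(
  deltas=[
    {"wx":0,"wy":0,"wz":0,"dx":0,"dy":-6,"dz":0,"claw":0},
    {"wx":0,"wy":0,"wz":0,"dx":0,"dy":-6,"dz":0,"claw":0},
    {"wx":0,"wy":0,"wz":0,"dx":0,"dy":-3,"dz":0,"claw":0},
    {"wx":0,"wy":0,"wz":0,"dx":0,"dy":0,"dz":0,"claw":0},
  ],
)

```text
clock: 11.95
position: [0.4059, -0.3656, 0.0039]
eef_rot: [-3.141, 0.0, -1.92]
contact_force: [0.1, 0.1, -1.1]
opening: 0.0208
```

```bash
cat > d.py <<'E'
# depth of tip (assumed 117 ahead) past mouth, lateral etc.
from h import *
s=sense();h=np.array([np.cos(-.349),np.sin(-.349)]);n=np.array([-h[1],h[0]]);m=np.array([.5218,-.4077])
p=np.array(s['position']);F=np.array(s['contact_force']);q=p[:2]-m
from g import delta
w,d=delta(*(m+h*(q@h)),.0036,-1.9198,s)
print('t',round(s['clock'],2),'depth',round((q@h+.117)*1e3,2),'lat',round(q@n*1e3,2),'z',round(p[2]*1e3,2),'| F ax',round(F[:2]@h,2),'lat',round(F[:2]@n,2),'z',round(F[2],2),'M',np.round(s['moment'],3),'| corr w',w.round(4),'d',d.round(2))
E
python3 d.py
```

```text
t 11.95 depth -6.28 lat -0.08 z 3.88 | F ax 0.07 lat 0.09 z -1.06 M [0.062 0.013 0.036] | corr w [-0.0009  0.0001  0.0002] d [-0.08  0.    0.28]
```

Emit:
servo_tool(
  deltas=[
    {"wx":-0.001,"wy":0,"wz":0,"dx":0,"dy":-2.5,"dz":0.3,"claw":0},
    {"wx":0,"wy":0,"wz":0,"dx":0,"dy":-2.5,"dz":0,"claw":0},
    {"wx":0,"wy":0,"wz":0,"dx":0,"dy":-2.5,"dz":0,"claw":0},
  ],
)

```text
clock: 12.32
position: [0.4132, -0.3683, 0.0035]
eef_rot: [3.141, 0.0, -1.92]
contact_force: [0.4, 0.5, -0.2]
opening: 0.0207
```

```bash
python3 d.py
```

```text
t 12.32 depth 1.5 lat -0.08 z 3.52 | F ax 0.15 lat 0.63 z -0.24 M [-0.025 -0.03  -0.019] | corr w [0.0002 0.0001 0.0001] d [-0.08  0.   -0.08]
```

Emit:
servo_tool(
  deltas=[
    {"wx":0,"wy":0,"wz":0,"dx":0,"dy":-2,"dz":0,"claw":0},
    {"wx":0,"wy":0,"wz":0,"dx":0,"dy":-2,"dz":0,"claw":0},
  ],
)

```text
clock: 12.58
position: [0.4173, -0.3697, 0.0035]
eef_rot: [3.141, 0.0, -1.92]
contact_force: [-0.2, 0.1, 0.3]
opening: 0.0206
```

```bash
python3 d.py
```

```text
t 12.57 depth 5.82 lat -0.07 z 3.54 | F ax -0.21 lat 0.05 z 0.34 M [-0.029 -0.014 -0.012] | corr w [0.0002 0.0001 0.0001] d [-0.07  0.   -0.06]
```

Emit:
servo_tool(
  deltas=[
    {"wx":0,"wy":0,"wz":0,"dx":0,"dy":-2,"dz":0,"claw":0},
    {"wx":0,"wy":0,"wz":0,"dx":0,"dy":-2,"dz":0,"claw":0},
    {"wx":0,"wy":0,"wz":0,"dx":0,"dy":-2,"dz":0,"claw":0},
  ],
)

```text
clock: 12.95
position: [0.4233, -0.3719, 0.0035]
eef_rot: [3.141, 0.0, -1.92]
contact_force: [0.1, -0.2, -0.8]
opening: 0.0208
```

```bash
python3 d.py
```

```text
t 12.95 depth 12.23 lat -0.06 z 3.53 | F ax 0.19 lat -0.11 z -0.83 M [ 0.015 -0.04   0.011] | corr w [0.0002 0.0001 0.0001] d [-0.06  0.   -0.07]
```

Emit:
servo_tool(
  deltas=[
    {"wx":0,"wy":0,"wz":0,"dx":0,"dy":-2.5,"dz":0,"claw":0},
    {"wx":0,"wy":0,"wz":0,"dx":0,"dy":-2.5,"dz":0,"claw":0},
    {"wx":0,"wy":0,"wz":0,"dx":0,"dy":-2.5,"dz":0,"claw":0},
  ],
)

```text
clock: 13.32
position: [0.4309, -0.3747, 0.0035]
eef_rot: [3.141, 0.0, -1.92]
contact_force: [-0.2, -0.5, -0.3]
opening: 0.0207
```

```bash
python3 d.py; python3 w.py w11
python3 - <<'E'
from h import *
a=get_image('scene');crop(a,190,150,350,270,5,'pics/s11.png',2)
a=get_image('top');crop(a,230,110,350,230,5,'pics/t11.png',2)
E
```

```text
t 13.32 depth 20.26 lat -0.1 z 3.52 | F ax 0.0 lat -0.55 z -0.25 M [ 0.004 -0.029 -0.043] | corr w [0.0002 0.0001 0.0001] d [-0.1   0.   -0.08]
{'clock': 13.325, 'qpos': [-0.3646, 0.0294, -0.2845, -0.0001, -1.257, 1.5865], 'position': [0.4309, -0.3747, 0.0035], 'eef_rot': [3.1414, 0.0001, -1.9197], 'contact_force': [-0.1852, -0.518, -0.2518], 'moment': [0.0042, -0.0293, -0.0425], 'opening': 0.0207}
```

View pics/w11.png

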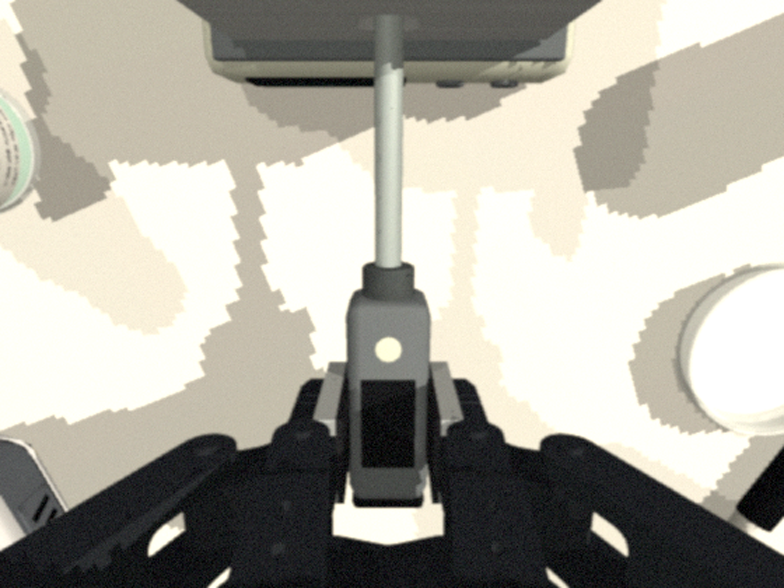

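View pics/t11.png

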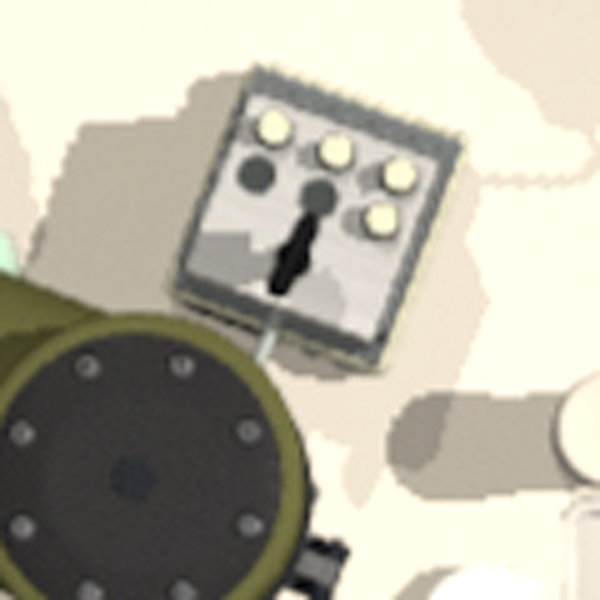

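Emit:
servo_tool(
  deltas=[
    {"wx":0,"wy":0,"wz":0,"dx":0,"dy":-2,"dz":0,"claw":0},
    {"wx":0,"wy":0,"wz":0,"dx":0,"dy":-2,"dz":0,"claw":0},
    {"wx":0,"wy":0,"wz":0,"dx":0,"dy":-1.5,"dz":0,"claw":0},
    {"wx":0,"wy":0,"wz":0,"dx":0,"dy":-1,"dz":0,"claw":0},
  ],
)

```text
clock: 13.98
position: [0.4372, -0.377, 0.0035]
eef_rot: [3.141, 0.0, -1.92]
contact_force: [0.2, -0.2, -1.1]
opening: 0.0207
```

```bash
python3 d.py
```

```text
t 13.97 depth 26.99 lat -0.08 z 3.51 | F ax 0.24 lat -0.13 z -1.05 M [-0.011  0.028  0.011] | corr w [0.0003 0.0001 0.0001] d [-0.08  0.   -0.09]
```

Emit:
servo_tool(
  deltas=[
    {"wx":0,"wy":0,"wz":0,"dx":0,"dy":-1,"dz":0,"claw":0},
    {"wx":0,"wy":0,"wz":0,"dx":0,"dy":-1,"dz":0,"claw":0},
  ],
)

```text
clock: 14.22
position: [0.4392, -0.3777, 0.0035]
eef_rot: [3.141, 0.0, -1.92]
contact_force: [0.1, -0.3, -0.2]
opening: 0.0204
```

```bash
python3 d.py
```

```text
t 14.22 depth 29.11 lat -0.06 z 3.49 | F ax 0.22 lat -0.2 z -0.2 M [ 0.005 -0.001  0.031] | corr w [0.0003 0.0001 0.0001] d [-0.06  0.   -0.11]
```

Emit:
servo_tool(
  deltas=[
    {"wx":0,"wy":0,"wz":0,"dx":0,"dy":-1,"dz":0,"claw":0},
    {"wx":0,"wy":0,"wz":0,"dx":0,"dy":-1,"dz":0,"claw":0},
  ],
)

```text
clock: 14.48
position: [0.4412, -0.3785, 0.0035]
eef_rot: [3.141, 0.0, -1.92]
contact_force: [-0.5, 0.9, -1.0]
opening: 0.0205
```

```bash
python3 d.py
```

```text
t 14.47 depth 31.22 lat -0.1 z 3.49 | F ax -0.79 lat 0.68 z -0.98 M [ 0.004 -0.031 -0.019] | corr w [0.0003 0.0001 0.0001] d [-0.1   0.   -0.11]
```

Emit:
servo_tool(
  deltas=[
    {"wx":0,"wy":0,"wz":0,"dx":0,"dy":-1,"dz":0,"claw":0},
  ],
)

```text
clock: 14.6
position: [0.4422, -0.3788, 0.0035]
eef_rot: [3.141, 0.0, -1.92]
contact_force: [0.7, -1.0, 0.0]
opening: 0.0202
```

Emit:
servo_tool(
  deltas=[
    {"wx":0,"wy":0,"wz":0,"dx":0,"dy":-1,"dz":0,"claw":0},
  ],
)

```text
clock: 14.72
position: [0.4432, -0.3792, 0.0035]
eef_rot: [3.141, 0.0, -1.92]
contact_force: [-0.4, 0.3, -1.3]
opening: 0.0206
```

Emit:
servo_tool(
  deltas=[
    {"wx":0,"wy":0,"wz":0,"dx":0,"dy":-1,"dz":0,"claw":0},
  ],
)

```text
clock: 14.85
position: [0.4442, -0.3795, 0.0035]
eef_rot: [3.141, 0.0, -1.92]
contact_force: [-0.5, -0.0, -1.0]
opening: 0.0205
```

Emit:
servo_tool(
  deltas=[
    {"wx":0,"wy":0,"wz":0,"dx":0,"dy":-1,"dz":0,"claw":0},
    {"wx":0,"wy":0,"wz":0,"dx":0,"dy":-1,"dz":0,"claw":0},
  ],
)

```text
clock: 15.1
position: [0.4462, -0.3803, 0.0035]
eef_rot: [3.141, 0.0, -1.92]
contact_force: [-0.5, -1.0, -0.7]
opening: 0.0206
```

Emit:
servo_tool(
  deltas=[
    {"wx":0,"wy":0,"wz":0,"dx":0,"dy":-1,"dz":0,"claw":0},
    {"wx":0,"wy":0,"wz":0,"dx":0,"dy":-1,"dz":0,"claw":0},
  ],
)

```text
clock: 15.35
position: [0.4482, -0.381, 0.0035]
eef_rot: [3.141, 0.0, -1.92]
contact_force: [-0.2, 0.5, -0.5]
opening: 0.0211
```

Emit:
servo_tool(
  deltas=[
    {"wx":0,"wy":0,"wz":0,"dx":0,"dy":-1,"dz":0,"claw":0},
    {"wx":0,"wy":0,"wz":0,"dx":0,"dy":-1,"dz":0,"claw":0},
  ],
)

```text
clock: 15.6
position: [0.4502, -0.3818, 0.0035]
eef_rot: [3.141, 0.0, -1.92]
contact_force: [-0.1, 0.0, -0.8]
opening: 0.0202
```

Emit:
servo_tool(
  deltas=[
    {"wx":0,"wy":0,"wz":0,"dx":0,"dy":-1,"dz":0,"claw":0},
    {"wx":0,"wy":0,"wz":0,"dx":0,"dy":-1,"dz":0,"claw":0},
  ],
)

```text
clock: 15.85
position: [0.4522, -0.3825, 0.0035]
eef_rot: [3.141, 0.0, -1.92]
contact_force: [-0.3, -0.3, -1.2]
opening: 0.0207
```

Emit:
servo_tool(
  deltas=[
    {"wx":0,"wy":0,"wz":0,"dx":0,"dy":-1,"dz":0,"claw":0},
    {"wx":0,"wy":0,"wz":0,"dx":0,"dy":-1,"dz":0,"claw":0},
  ],
)

```text
clock: 16.1
position: [0.4542, -0.3832, 0.0034]
eef_rot: [3.141, 0.0, -1.92]
contact_force: [-0.8, -0.0, -1.2]
opening: 0.0209
```

Emit:
servo_tool(
  deltas=[
    {"wx":0,"wy":0,"wz":0,"dx":0,"dy":-1,"dz":0,"claw":0},
    {"wx":0,"wy":0,"wz":0,"dx":0,"dy":-1,"dz":0,"claw":0},
  ],
)

```text
clock: 16.35
position: [0.4562, -0.3839, 0.0034]
eef_rot: [3.141, 0.0, -1.92]
contact_force: [-0.5, 0.2, -0.7]
opening: 0.0205
```

Emit:
servo_tool(
  deltas=[
    {"wx":0,"wy":0,"wz":0,"dx":0,"dy":-1,"dz":0,"claw":0},
    {"wx":0,"wy":0,"wz":0,"dx":0,"dy":-1,"dz":0,"claw":0},
  ],
)

```text
clock: 16.6
position: [0.4583, -0.3847, 0.0035]
eef_rot: [3.141, 0.0, -1.92]
contact_force: [-0.0, 0.2, -0.7]
opening: 0.0205
```

Emit:
servo_tool(
  deltas=[
    {"wx":0,"wy":0,"wz":0,"dx":0,"dy":-1,"dz":0,"claw":0},
    {"wx":0,"wy":0,"wz":0,"dx":0,"dy":-1,"dz":0,"claw":0},
  ],
)

```text
clock: 16.85
position: [0.4603, -0.3854, 0.0034]
eef_rot: [3.141, 0.0, -1.92]
contact_force: [-0.0, -0.0, 0.2]
opening: 0.0206
```

Emit:
servo_tool(
  deltas=[
    {"wx":0,"wy":0,"wz":0,"dx":0,"dy":-1,"dz":0,"claw":0},
    {"wx":0,"wy":0,"wz":0,"dx":0,"dy":-1,"dz":0,"claw":0},
  ],
)

```text
clock: 17.1
position: [0.4623, -0.3861, 0.0034]
eef_rot: [3.141, 0.0, -1.92]
contact_force: [-0.7, -0.1, -0.8]
opening: 0.0209
```

```bash
python3 d.py
```

```text
t 17.1 depth 53.69 lat -0.08 z 3.39 | F ax -0.59 lat -0.29 z -0.81 M [0.006 0.048 0.004] | corr w [0.0005 0.0002 0.    ] d [-0.08  0.   -0.21]
```

Emit:
servo_tool(
  deltas=[
    {"wx":0,"wy":0,"wz":0,"dx":0,"dy":-1,"dz":0,"claw":0},
    {"wx":0,"wy":0,"wz":0,"dx":0,"dy":-1,"dz":0,"claw":0},
  ],
)

```text
clock: 17.35
position: [0.4643, -0.3869, 0.0034]
eef_rot: [3.141, 0.0, -1.92]
contact_force: [0.4, 0.3, -1.0]
opening: 0.0205
```

Emit:
servo_tool(
  deltas=[
    {"wx":0,"wy":0,"wz":0,"dx":0,"dy":-1,"dz":-0.1,"claw":0},
    {"wx":0,"wy":0,"wz":0,"dx":0,"dy":-1,"dz":0,"claw":0},
  ],
)

```text
clock: 17.6
position: [0.4663, -0.3876, 0.0035]
eef_rot: [3.141, 0.0, -1.92]
contact_force: [0.5, 0.8, -1.1]
opening: 0.0206
```

Emit:
servo_tool(
  deltas=[
    {"wx":0,"wy":0,"wz":0,"dx":0,"dy":-1,"dz":0,"claw":0},
    {"wx":0,"wy":0,"wz":0,"dx":0,"dy":-1,"dz":0,"claw":0},
  ],
)

```text
clock: 17.85
position: [0.4672, -0.3878, 0.0031]
eef_rot: [3.138, 0.001, -1.92]
contact_force: [-3.9, 3.2, 0.8]
opening: 0.0209
```

Emit:
servo_tool(
  deltas=[
    {"wx":0,"wy":0,"wz":0,"dx":0,"dy":-0.3,"dz":0,"claw":0},
  ],
)

```text
clock: 17.98
position: [0.4672, -0.3877, 0.0028]
eef_rot: [3.137, 0.001, -1.92]
contact_force: [-2.1, 1.7, -0.3]
opening: 0.021
```

```bash
python3 d.py
```

```text
t 17.98 depth 58.86 lat 0.16 z 2.8 | F ax -2.55 lat 0.88 z -0.32 M [0.518 0.646 0.058] | corr w [0.0041 0.0008 0.0001] d [ 0.16  0.   -0.8 ]
```

Emit:
servo_tool(
  deltas=[
    {"wx":0.003,"wy":0,"wz":0,"dx":0,"dy":-0.4,"dz":-0.5,"claw":0},
  ],
)

```text
clock: 18.1
position: [0.4673, -0.3876, 0.003]
eef_rot: [3.14, 0.001, -1.92]
contact_force: [-1.7, 1.1, -1.5]
opening: 0.0206
```

```bash
python3 d.py; python3 w.py w12
```

```text
t 18.1 depth 58.93 lat 0.21 z 3.0 | F ax -1.95 lat 0.43 z -1.49 M [0.503 0.756 0.113] | corr w [0.0019 0.001  0.    ] d [ 0.21  0.   -0.6 ]
{'clock': 18.1, 'qpos': [-0.3636, 0.1256, -0.1834, -0.001, -1.2637, 1.5857], 'position': [0.4673, -0.3876, 0.003], 'eef_rot': [3.1397, 0.001, -1.9198], 'contact_force': [-1.6849, 1.0677, -1.4945], 'moment': [0.5034, 0.7564, 0.1129], 'opening': 0.0206}
```

View pics/w12.png

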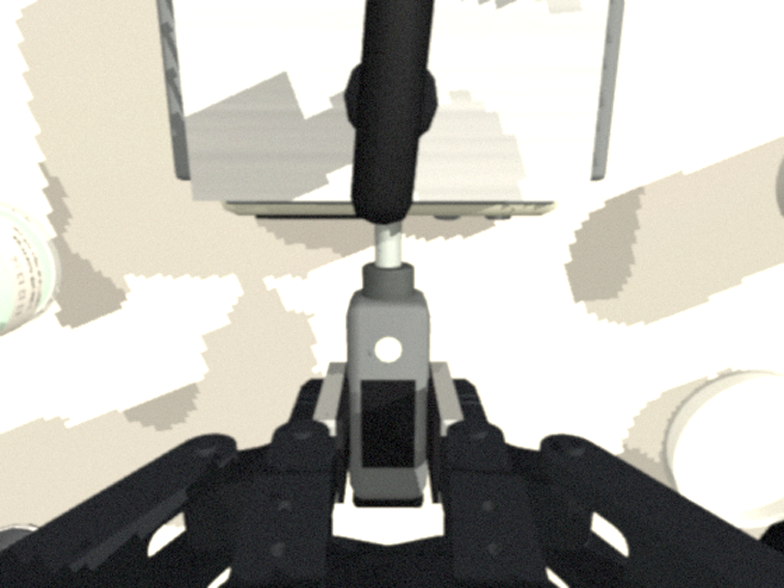

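Emit:
servo_tool(
  deltas=[
    {"wx":0,"wy":0,"wz":0,"dx":-0.2,"dy":-0.3,"dz":-0.3,"claw":0.5},
    {"wx":0,"wy":0,"wz":0,"dx":0,"dy":0,"dz":0,"claw":0.5},
    {"wx":0,"wy":0,"wz":0,"dx":0,"dy":0,"dz":0,"claw":0.5},
  ],
)

```text
clock: 18.52
position: [0.4694, -0.3886, 0.0048]
eef_rot: [-3.139, -0.0, -1.92]
contact_force: [-0.6, -0.9, -0.2]
opening: 0.0428
```

```bash
python3 d.py; python3 w.py w13
```

```text
t 18.52 depth 61.23 lat 0.04 z 4.78 | F ax -0.26 lat -1.07 z -0.2 M [-0.012 -0.009  0.064] | corr w [-0.0031 -0.      0.0001] d [0.04 0.   1.18]
{'clock': 18.525, 'qpos': [-0.3632, 0.1251, -0.1809, -0.0, -1.2617, 1.5851], 'position': [0.4694, -0.3886, 0.0048], 'eef_rot': [-3.1385, -0.0, -1.9197], 'contact_force': [-0.612, -0.9202, -0.2037], 'moment': [-0.0124, -0.0088, 0.0638], 'opening': 0.0428}
```

View pics/w13.png

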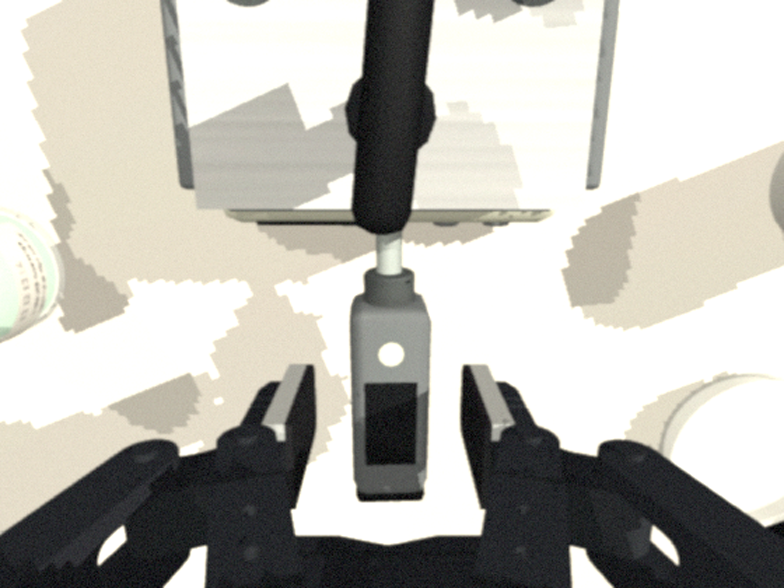

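Emit:
servo_tool(
  deltas=[
    {"wx":0,"wy":0,"wz":0,"dx":0,"dy":0,"dz":-15,"claw":0.5},
    {"wx":0,"wy":0,"wz":0,"dx":0,"dy":0,"dz":-40,"claw":0.5},
    {"wx":0,"wy":0,"wz":0,"dx":0,"dy":0,"dz":-50,"claw":0.5},
    {"wx":0,"wy":0,"wz":0,"dx":0,"dy":0,"dz":-30,"claw":0.5},
    {"wx":0,"wy":0,"wz":0,"dx":0,"dy":0,"dz":0,"claw":0.5},
  ],
)

```text
clock: 19.2
position: [0.4692, -0.3893, 0.1493]
eef_rot: [-3.135, -0.002, -1.92]
contact_force: [1.1, -0.1, -0.1]
opening: 0.0424
```

```bash
python3 d.py; python3 w.py w14
python3 - <<'E'
from h import *
a=get_image('scene');crop(a,190,150,350,270,5,'pics/s14.png',2)
E
```

```text
t 19.2 depth 61.3 lat -0.73 z 149.27 | F ax 1.02 lat 0.3 z -0.05 M [0.021 0.005 0.022] | corr w [-0.007  -0.0021  0.0001] d [ -1.03   1.03 145.66]
{'clock': 19.2, 'qpos': [-0.3632, 0.0584, 0.0141, 0.002, -1.5194, 1.585], 'position': [0.4692, -0.3893, 0.1493], 'eef_rot': [-3.1346, -0.0021, -1.9197], 'contact_force': [1.0585, -0.0648, -0.0523], 'moment': [0.0209, 0.0051, 0.0225], 'opening': 0.0424}
```

View pics/w14.png

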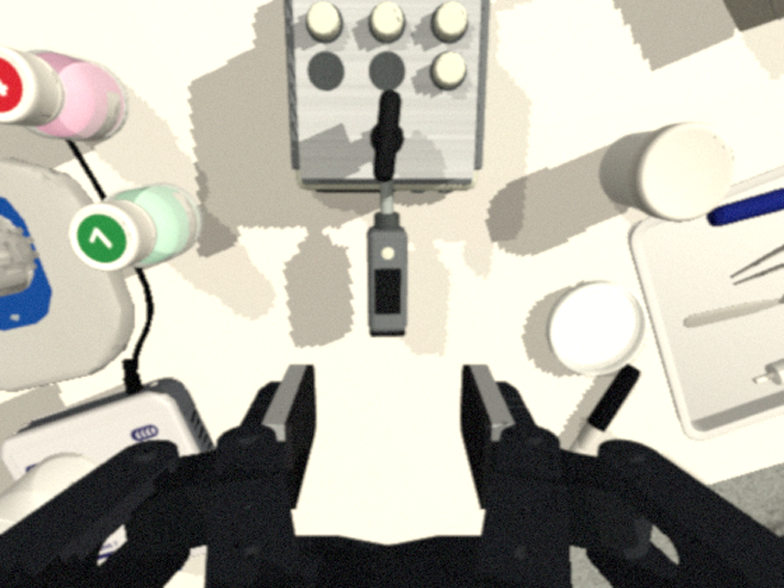

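View pics/s14.png

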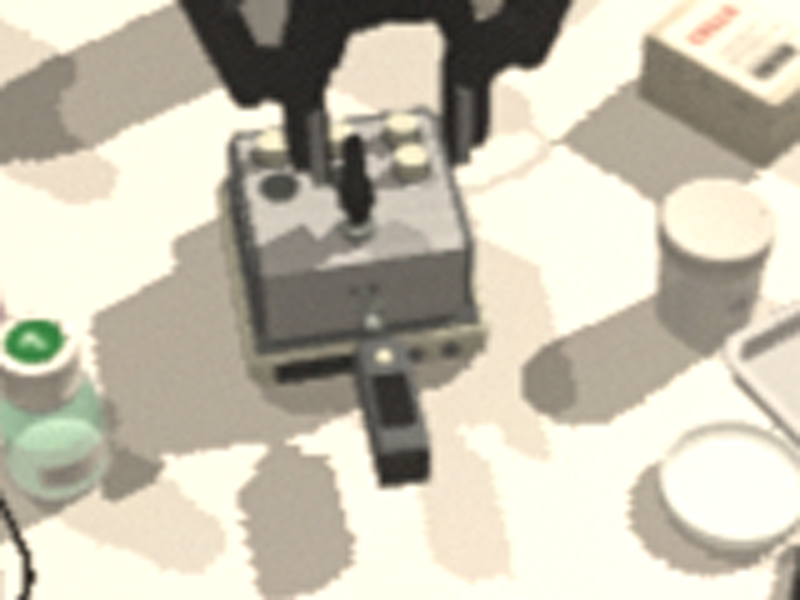

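Run:
```python
from h import *
import pickle
s=pickle.load(open('pics/w14.pkl','rb'))
im=cv2.imread('pics/w14_raw.png');g=im.max(axis=2)[50:140,255:305];m=(g<40).astype(np.uint8)
n,l,st,c=cv2.connectedComponentsWithStats(m);k=1+np.argmax(st[1:,4]);print(st[k],c[k]+[255,50])
cn=cv2.findContours((l==k).astype(np.uint8),0,2)[0][0];print(cv2.minAreaRect(cn))
ys,xs=np.nonzero(l==k)
for y in sorted(set(ys))[::3]:
    r=xs[ys==y];print(y+50,r.min()+255,r.max()+255,end='; ')
W=lambda x,y:(x/1.4,y/1.4)
a=onplane('wrist',W(391,93),.106,s);b=onplane('wrist',W(384.5,174),.106,s)
d=a-b;print('\n',a,b,(a+b)/2,np.hypot(*d[:2]),np.arctan2(d[1],d[0]))
crop(im[:,:,::-1],255,45,305,145,6,'pics/w14z.png',2.5)
```

```text
[ 10  14  23  67 985] [275.90253807  97.21827411]
((20.799455642700195, 46.79263687133789), (65.37644958496094, 22.16150665283203), 85.76361083984375)
64 276 279; 67 273 283; 70 272 284; 73 272 285; 76 272 284; 79 271 284; 82 271 284; 85 271 284; 88 270 283; 91 268 284; 94 266 286; 97 265 286; 100 265 287; 103 266 285; 106 268 284; 109 268 282; 112 268 281; 115 268 281; 118 268 280; 121 268 280; 124 268 279; 127 268 279; 130 269 270; 
 [ 0.55432858 -0.42121158  0.106     ] [ 0.52610906 -0.40820379  0.106     ] [ 0.54021882 -0.41470768  0.106     ] 0.031073207829458424 -0.43192264557019
```

View pics/w14z.png

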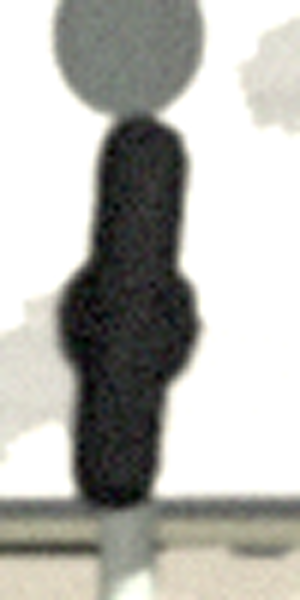

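```bash
python3 g.py .539 -.4142 .10 -2.005
```

```text
w [-0.0024 -0.0006  0.0853] d [ -0.  -75.2  45.9] | F [ 0.6  -0.77 -0.48] M [0.023 0.025 0.036] t 19.3 op 0.0426 pos [ 0.4682 -0.3884  0.1457] [-3.1392e+00 -7.0000e-04 -1.9197e+00]
```

Emit:
servo_tool(
  deltas=[
    {"wx":-0.002,"wy":0,"wz":0.085,"dx":0,"dy":-35,"dz":0,"claw":0.5},
    {"wx":0,"wy":0,"wz":0,"dx":-3,"dy":-30,"dz":10,"claw":0.5},
    {"wx":0,"wy":0,"wz":0,"dx":0,"dy":-8,"dz":10,"claw":0.5},
    {"wx":0,"wy":0,"wz":0,"dx":0,"dy":0,"dz":0,"claw":0.5},
    {"wx":0,"wy":0,"wz":0,"dx":0,"dy":0,"dz":0,"claw":0.5},
  ],
)

```text
clock: 19.92
position: [0.5356, -0.4129, 0.1201]
eef_rot: [3.134, 0.0, -2.008]
contact_force: [0.0, 0.4, 0.9]
opening: 0.0427
```

```bash
python3 g.py .539 -.4142 .08 -2.005
```

```text
w [ 0.008   0.0001 -0.0028] d [-0.3 -4.  40.1] | F [0.01 0.37 0.92] M [ 0.002 -0.009 -0.054] t 19.93 op 0.0427 pos [ 0.5356 -0.4129  0.1201] [ 3.1336e+00  1.0000e-04 -2.0078e+00]
```

Emit:
servo_tool(
  deltas=[
    {"wx":0.008,"wy":0,"wz":-0.003,"dx":-0.3,"dy":-4,"dz":15,"claw":0.5},
    {"wx":0,"wy":0,"wz":0,"dx":0,"dy":0,"dz":10,"claw":0.5},
    {"wx":0,"wy":0,"wz":0,"dx":0,"dy":0,"dz":0,"claw":0.5},
    {"wx":0,"wy":0,"wz":0,"dx":0,"dy":0,"dz":0,"claw":0.5},
  ],
)

```text
clock: 20.42
position: [0.5385, -0.4142, 0.0945]
eef_rot: [-3.14, 0.0, -2.005]
contact_force: [0.0, 0.3, 0.2]
opening: 0.0425
```

```bash
python3 g.py .539 -.4142 .05 -2.005; python3 w.py w15;  python3 - <<'E'
from h import *
a=get_image('scene');crop(a,190,130,350,250,5,'pics/s15.png',2)
E
```

```text
w [-0.0019  0.0002  0.0002] d [-0.2 -0.4 44.5] | F [0.03 0.35 0.19] M [ 0.009  0.026 -0.002] t 20.43 op 0.0425 pos [ 0.5385 -0.4142  0.0945] [-3.1397e+00  2.0000e-04 -2.0048e+00]
{'clock': 20.425, 'qpos': [-0.3623, 0.2584, 0.1381, -0.0001, -1.4486, 1.4991], 'position': [0.5385, -0.4142, 0.0945], 'eef_rot': [-3.1397, 0.0002, -2.0048], 'contact_force': [0.03, 0.3477, 0.1939], 'moment': [0.0087, 0.0259, -0.002], 'opening': 0.0425}
```

View pics/w15.png

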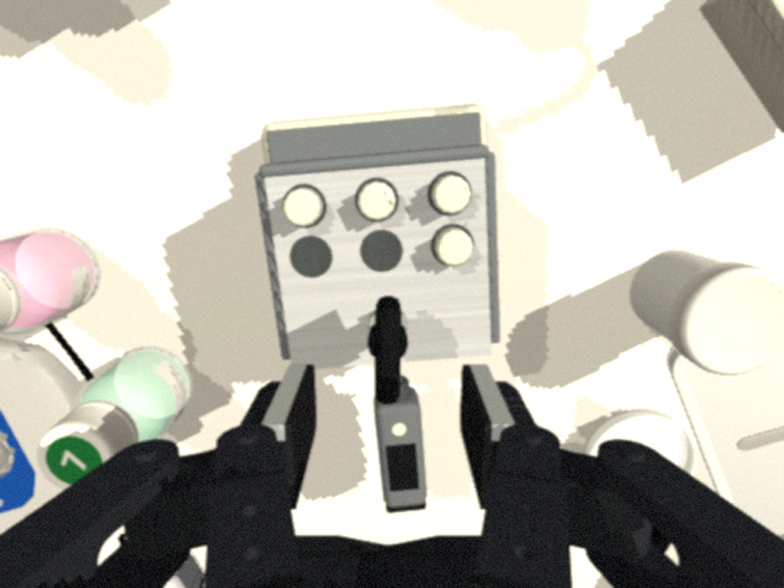

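View pics/s15.png

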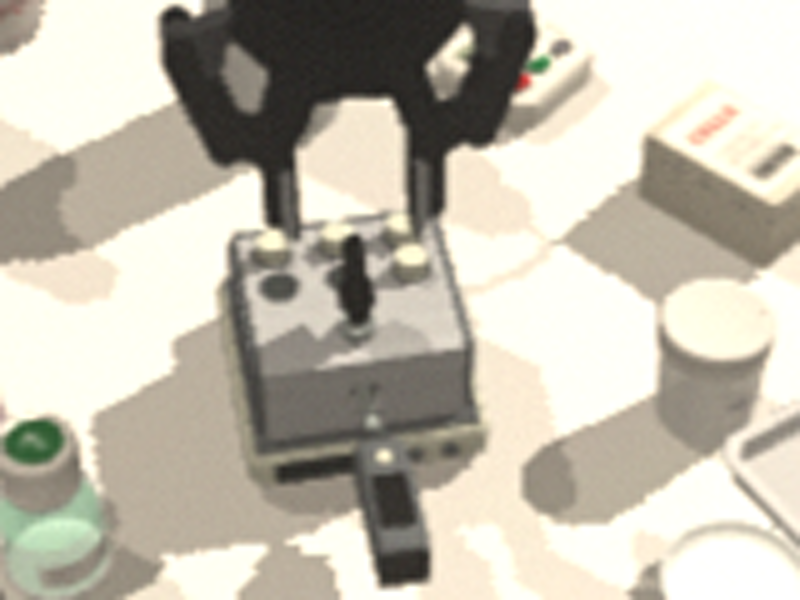

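Run:
```python
from h import *
import pickle
s=pickle.load(open('pics/w15.pkl','rb'))
W=lambda x,y:(x/1.4,y/1.4)
for p in((388,300),(387.5,397),(388,340)):
  a=onplane('wrist',W(*p),.106,s);print(a, Ro.from_euler('xyz',s['eef_rot']).inv().apply(a-s['position'])*1e3)
im=cv2.imread('pics/w15_raw.png');crop(im[:,:,::-1],235,195,320,305,6,'pics/w15z.png',3)
print(proj('wrist',[.5387,-.4139,.106],s)*1.4)
```

```text
[ 0.55851545 -0.42305131  0.106     ] [ -0.37057386 -21.93074265 -11.43690151]
[ 0.5270333  -0.40830628  0.106     ] [ -0.50962242  12.83300362 -11.50133948]
[ 0.54591203 -0.41722433  0.106     ] [ -0.35730644  -8.04552967 -11.46265568]
[[388.02695449 362.11087768]]
```

View pics/w15z.png

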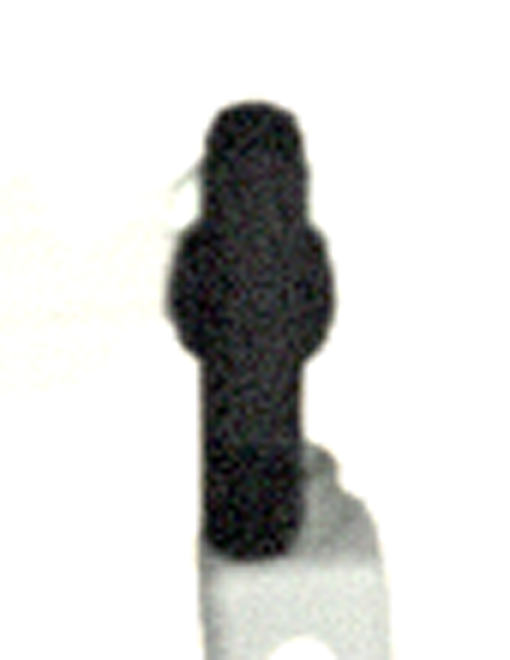

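Emit:
servo_tool(
  deltas=[
    {"wx":-0.002,"wy":0,"wz":0,"dx":-0.3,"dy":-3,"dz":15,"claw":0.5},
    {"wx":0,"wy":0,"wz":0,"dx":0,"dy":0,"dz":14,"claw":0.5},
    {"wx":0,"wy":0,"wz":0,"dx":0,"dy":0,"dz":5,"claw":0.5},
    {"wx":0,"wy":0,"wz":0,"dx":0,"dy":0,"dz":0,"claw":0.5},
  ],
)

```text
clock: 21.02
position: [0.5415, -0.415, 0.0574]
eef_rot: [3.14, 0.001, -2.005]
contact_force: [-0.5, 0.1, 0.0]
opening: 0.0428
```

```bash
python3 g.py .541 -.4156 .056 -2.005; python3 w.py w16;  python3 - <<'E'
from h import *
a=get_image('scene');crop(a,190,130,350,250,5,'pics/s16.png',2)
E
```

```text
w [0.0012 0.0006 0.0001] d [0.7 0.2 1.4] | F [-0.52  0.14  0.03] M [-0.064  0.009 -0.009] t 21.02 op 0.0428 pos [ 0.5415 -0.415   0.0574] [ 3.1403e+00  6.0000e-04 -2.0049e+00]
{'clock': 21.025, 'qpos': [-0.3622, 0.2832, 0.0997, -0.0007, -1.3886, 1.499], 'position': [0.5415, -0.415, 0.0574], 'eef_rot': [3.1403, 0.0006, -2.0049], 'contact_force': [-0.5242, 0.1448, 0.0279], 'moment': [-0.0639, 0.0092, -0.0095], 'opening': 0.0428}
```

View pics/w16.png

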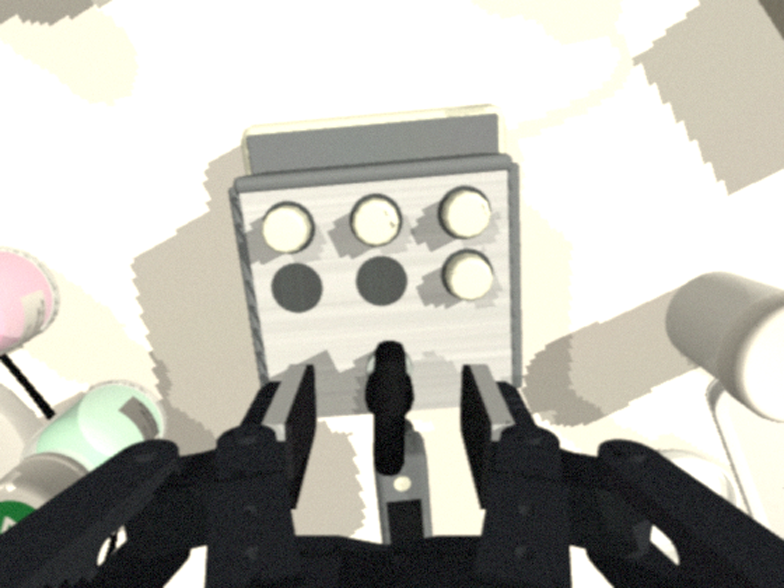

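View pics/s16.png

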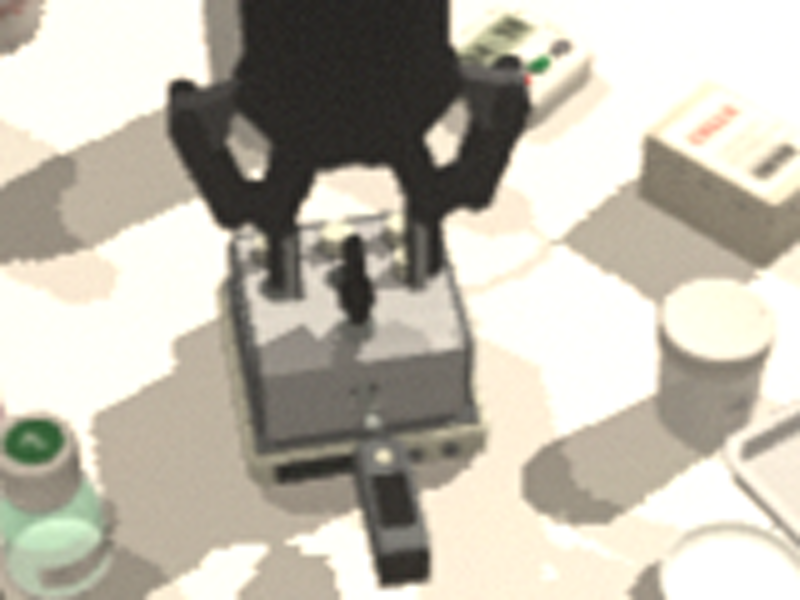

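Run:
```python
from h import *
for z in(.076,.086,.096,.106):print(z,((proj('scene',[.5387,-.4139,z])[0]-[190,130])*5).round(),((proj('scene',[.5415,-.415,z])[0]-[190,130])*5).round())
```

```text
0.076 [353. 315.] [352. 310.]
0.086 [352. 299.] [351. 293.]
0.096 [352. 281.] [351. 276.]
0.106 [351. 264.] [350. 259.]
```

Emit:
servo_tool(
  deltas=[
    {"wx":0.001,"wy":0,"wz":0,"dx":0.5,"dy":0,"dz":0.5,"claw":0},
    {"wx":0,"wy":0,"wz":0,"dx":0,"dy":0,"dz":0,"claw":0},
    {"wx":0,"wy":0,"wz":0,"dx":0,"dy":0,"dz":0,"claw":0},
    {"wx":0,"wy":0,"wz":0,"dx":0,"dy":0,"dz":0,"claw":0},
  ],
)

```text
clock: 21.62
position: [0.5422, -0.4157, 0.0593]
eef_rot: [-3.139, 0.001, -2.005]
contact_force: [0.1, 1.1, -0.9]
opening: 0.0074
```

```bash
python3 g.py .541 -.4156 .056 -2.005; python3 w.py w17
```

```text
w [-0.0031  0.0007  0.0003] d [0.4 1.1 3.3] | F [ 0.11  1.13 -0.94] M [ 0.039  0.007 -0.041] t 21.62 op 0.0074 pos [ 0.5422 -0.4157  0.0593] [-3.1385e+00  7.0000e-04 -2.0047e+00]
{'clock': 21.625, 'qpos': [-0.3627, 0.2807, 0.1003, -0.0005, -1.3872, 1.4997], 'position': [0.5422, -0.4157, 0.0593], 'eef_rot': [-3.1385, 0.0007, -2.0047], 'contact_force': [0.1102, 1.1295, -0.9404], 'moment': [0.0392, 0.0075, -0.041], 'opening': 0.0074}
```

View pics/w17.png

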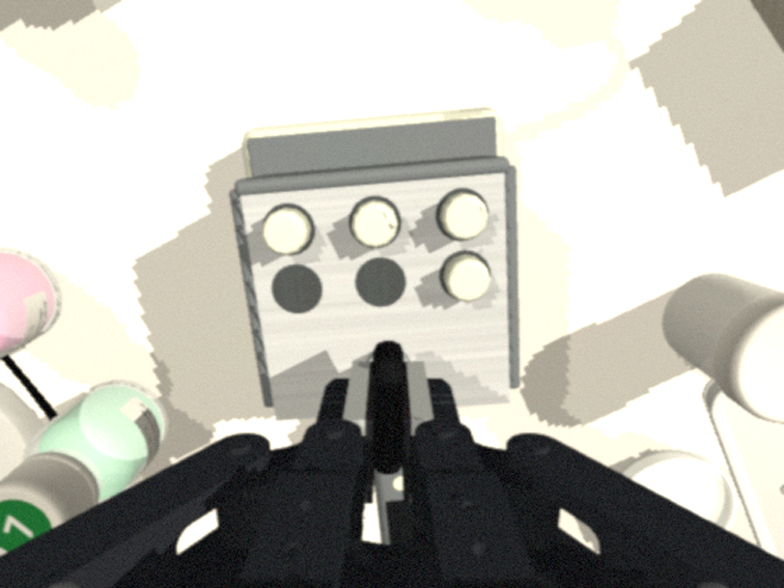

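Emit:
servo_tool(
  deltas=[
    {"wx":0,"wy":0,"wz":0.08,"dx":0,"dy":0.5,"dz":0,"claw":0},
    {"wx":0,"wy":0,"wz":0.1,"dx":0,"dy":0,"dz":0,"claw":0},
    {"wx":0,"wy":0,"wz":0.1,"dx":0,"dy":0,"dz":0,"claw":0},
  ],
)

```text
clock: 22.05
position: [0.5418, -0.4164, 0.0593]
eef_rot: [-3.138, 0.001, -2.293]
contact_force: [-1.3, -0.6, -0.6]
opening: 0.0074
```

```bash
python3 g.py .541 -.4156 .056 -2.005
```

```text
w [-4.00e-03  2.00e-04 -2.88e-01] d [-0.1  1.1  3.3] | F [-1.3  -0.65 -0.58] M [-0.036  0.26  -0.004] t 22.05 op 0.0074 pos [ 0.5418 -0.4164  0.0593] [-3.1376e+00  7.0000e-04 -2.2930e+00]
```

Turning freely. Continue.

Emit:
servo_tool(
  deltas=[
    {"wx":0,"wy":0,"wz":0.1,"dx":0,"dy":0,"dz":0,"claw":0},
    {"wx":0,"wy":0,"wz":0.1,"dx":0,"dy":0,"dz":0,"claw":0},
    {"wx":0,"wy":0,"wz":0.1,"dx":0,"dy":0,"dz":0,"claw":0},
    {"wx":0,"wy":0,"wz":0.1,"dx":0,"dy":0,"dz":0,"claw":0},
  ],
)

```text
clock: 22.55
position: [0.5407, -0.4172, 0.0593]
eef_rot: [-3.138, 0.0, -2.707]
contact_force: [-1.0, 1.3, 0.3]
opening: 0.0073
```

```bash
python3 g.py .541 -.4156 .056 -2.005; python3 w.py w18
```

```text
w [-0.0032 -0.0008 -0.702 ] d [-0.9  1.4  3.3] | F [-1.03  1.27  0.27] M [0.099 0.307 0.029] t 22.55 op 0.0073 pos [ 0.5407 -0.4172  0.0593] [-3.1384e+00  3.0000e-04 -2.7070e+00]
{'clock': 22.55, 'qpos': [-0.3642, 0.28, 0.0985, 0.002, -1.3867, 0.7984], 'position': [0.5407, -0.4172, 0.0593], 'eef_rot': [-3.1384, 0.0003, -2.707], 'contact_force': [-1.0316, 1.2732, 0.2658], 'moment': [0.0994, 0.3068, 0.0293], 'opening': 0.0073}
```

View pics/w18.png

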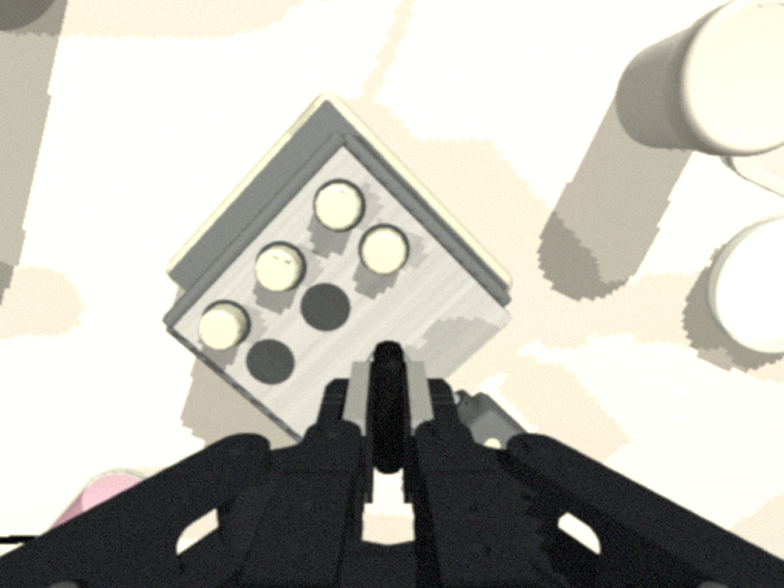

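Emit:
servo_tool(
  deltas=[
    {"wx":0,"wy":0,"wz":0.1,"dx":0,"dy":0,"dz":0,"claw":0},
    {"wx":0,"wy":0,"wz":0.1,"dx":0,"dy":0,"dz":0,"claw":0},
    {"wx":0,"wy":0,"wz":0.1,"dx":0,"dy":0,"dz":0,"claw":0},
  ],
)

```text
clock: 22.98
position: [0.5399, -0.4175, 0.0593]
eef_rot: [-3.139, -0.0, -3.015]
contact_force: [-1.0, 1.3, -0.2]
opening: 0.0067
```

```bash
python3 g.py .541 -.4156 .056 -2.005
```

```text
w [-0.0023 -0.0016 -1.0104] d [-1.4  1.7  3.3] | F [-0.95  1.28 -0.21] M [0.244 0.418 0.031] t 22.98 op 0.0067 pos [ 0.5399 -0.4175  0.0593] [-3.1389e+00 -3.0000e-04 -3.0154e+00]
```

Emit:
servo_tool(
  deltas=[
    {"wx":0,"wy":0,"wz":0.08,"dx":0,"dy":0,"dz":0,"claw":0},
    {"wx":0,"wy":0,"wz":0.05,"dx":0,"dy":0,"dz":0,"claw":0},
  ],
)

```text
clock: 23.22
position: [0.5394, -0.4175, 0.0593]
eef_rot: [-3.139, -0.001, 3.136]
contact_force: [-1.4, 0.6, -0.6]
opening: 0.0074
```

```bash
python3 g.py .541 -.4156 .056 -2.005
```

```text
w [-0.0018 -0.0021 -1.142 ] d [-1.6  1.9  3.2] | F [-1.37  0.64 -0.61] M [0.217 0.221 0.044] t 23.23 op 0.0074 pos [ 0.5394 -0.4175  0.0593] [-3.1391e+00 -8.0000e-04  3.1362e+00]
```

Emit:
servo_tool(
  deltas=[
    {"wx":0,"wy":0,"wz":0.05,"dx":0,"dy":0,"dz":0,"claw":0},
    {"wx":0,"wy":0,"wz":0.04,"dx":0,"dy":0,"dz":0,"claw":0},
  ],
)

```text
clock: 23.48
position: [0.5392, -0.4175, 0.0592]
eef_rot: [-3.139, -0.001, 3.047]
contact_force: [-1.6, 0.9, 0.2]
opening: 0.0073
```

```bash
python3 g.py .541 -.4156 .056 -2.005
```

```text
w [-0.0015 -0.0025 -1.2316] d [-1.7  2.1  3.2] | F [-1.6   0.88  0.22] M [0.26  0.209 0.029] t 23.48 op 0.0073 pos [ 0.5392 -0.4175  0.0592] [-3.1391e+00 -1.1000e-03  3.0465e+00]
```

Emit:
servo_tool(
  deltas=[
    {"wx":0,"wy":0,"wz":0.04,"dx":0,"dy":0,"dz":0,"claw":0},
    {"wx":0,"wy":0,"wz":0.03,"dx":0,"dy":0,"dz":0,"claw":0},
  ],
)

```text
clock: 23.72
position: [0.539, -0.4174, 0.0592]
eef_rot: [-3.139, -0.001, 2.977]
contact_force: [-1.1, 0.5, 0.4]
opening: 0.007
```

```bash
python3 g.py .541 -.4156 .056 -2.005
```

```text
w [-1.3000e-03 -2.7000e-03 -1.3011e+00] d [-1.7  2.1  3.2] | F [-1.1   0.53  0.44] M [0.233 0.192 0.033] t 23.73 op 0.007 pos [ 0.539  -0.4174  0.0592] [-3.1391e+00 -1.3000e-03  2.9771e+00]
```

Emit:
servo_tool(
  deltas=[
    {"wx":0,"wy":0,"wz":0.03,"dx":0,"dy":0,"dz":0,"claw":0},
  ],
)

```text
clock: 23.85
position: [0.5389, -0.4174, 0.0593]
eef_rot: [-3.139, -0.001, 2.947]
contact_force: [-0.8, 1.0, 0.0]
opening: 0.0071
```

```bash
python3 g.py .541 -.4156 .056 -2.005
```

```text
w [-1.2000e-03 -2.8000e-03 -1.3316e+00] d [-1.7  2.2  3.3] | F [-0.77  1.03  0.04] M [0.216 0.249 0.353] t 23.85 op 0.0071 pos [ 0.5389 -0.4174  0.0593] [-3.1391e+00 -1.3000e-03  2.9466e+00]
```

Emit:
servo_tool(
  deltas=[
    {"wx":0,"wy":0,"wz":0,"dx":0,"dy":0,"dz":0,"claw":0.35},
    {"wx":0,"wy":0,"wz":0,"dx":0,"dy":0,"dz":0,"claw":0.35},
    {"wx":0,"wy":0,"wz":0,"dx":0,"dy":0,"dz":-3,"claw":0.35},
    {"wx":0,"wy":0,"wz":0,"dx":0,"dy":0,"dz":-30,"claw":0.35},
    {"wx":0,"wy":0,"wz":0,"dx":0,"dy":0,"dz":-50,"claw":0.35},
  ],
)

```text
clock: 24.48
position: [0.5374, -0.4161, 0.139]
eef_rot: [3.142, -0.009, 2.948]
contact_force: [0.7, 0.6, 0.1]
opening: 0.0301
```

Emit:
servo_tool(
  deltas=[
    {"wx":0,"wy":0,"wz":-0.15,"dx":0,"dy":0,"dz":-50,"claw":0.35},
    {"wx":0,"wy":0,"wz":-0.15,"dx":0,"dy":0,"dz":-30,"claw":0.35},
    {"wx":0,"wy":0,"wz":-0.15,"dx":0,"dy":0,"dz":0,"claw":0.35},
    {"wx":0,"wy":0,"wz":-0.15,"dx":0,"dy":0,"dz":0,"claw":0.35},
    {"wx":0,"wy":0,"wz":-0.15,"dx":0,"dy":0,"dz":0,"claw":0.35},
  ],
)

```text
clock: 25.1
position: [0.5393, -0.4176, 0.2298]
eef_rot: [-3.138, -0.001, -2.561]
contact_force: [-0.4, -0.4, 0.1]
opening: 0.0296
```

```bash
python3 g.py .46 -.386 .23 -1.92
```

```text
w [-0.0034 -0.0027 -0.6413] d [49.  69.9 -0.4] | F [-0.36 -0.36  0.09] M [ 0.018 -0.053  0.02 ] t 25.1 op 0.0296 pos [ 0.5393 -0.4176  0.2298] [-3.1376e+00 -1.5000e-03 -2.5613e+00]
```

Emit:
servo_tool(
  deltas=[
    {"wx":-0.003,"wy":0,"wz":-0.16,"dx":12,"dy":18,"dz":0,"claw":0.35},
    {"wx":0,"wy":0,"wz":-0.16,"dx":10,"dy":18,"dz":0,"claw":0.35},
    {"wx":0,"wy":0,"wz":-0.16,"dx":5,"dy":20,"dz":0,"claw":0.35},
    {"wx":0,"wy":0,"wz":-0.16,"dx":0,"dy":20,"dz":0,"claw":0.35},
    {"wx":0,"wy":0,"wz":0,"dx":0,"dy":0,"dz":0,"claw":0.35},
  ],
)

```text
clock: 25.72
position: [0.4615, -0.3842, 0.2307]
eef_rot: [-3.14, -0.002, -1.899]
contact_force: [-0.3, -0.2, 0.3]
opening: 0.0299
```

```bash
python3 g.py .46 -.386 .23 -1.92; python3 w.py w20;  python3 - <<'E'
from h import *
a=get_image('scene');cv2.imwrite('pics/s20_raw.png',a[:,:,::-1]);crop(a,160,130,360,280,4,'pics/s20.png',2)
E
```

```text
w [-0.0014 -0.0023  0.021 ] d [2.2 0.9 0.7] | F [-0.32 -0.23  0.31] M [ 0.017 -0.031 -0.052] t 25.73 op 0.0299 pos [ 0.4615 -0.3842  0.2307] [-3.1402e+00 -2.4000e-03 -1.8990e+00]
{'clock': 25.725, 'qpos': [-0.3594, 0.0455, 0.1485, 0.0023, -1.6723, 1.6022], 'position': [0.4615, -0.3842, 0.2307], 'eef_rot': [-3.1402, -0.0024, -1.899], 'contact_force': [-0.3151, -0.231, 0.313], 'moment': [0.0169, -0.0305, -0.0523], 'opening': 0.0299}
```

View pics/w20.png

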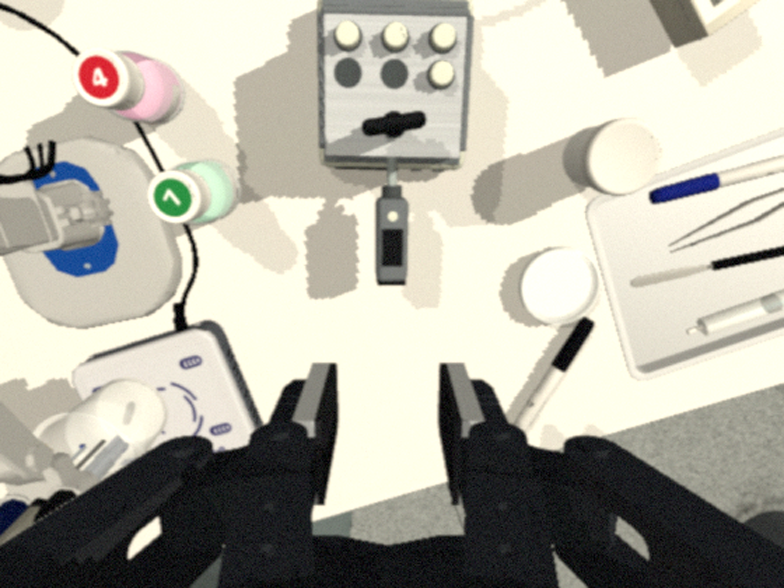

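View pics/s20.png

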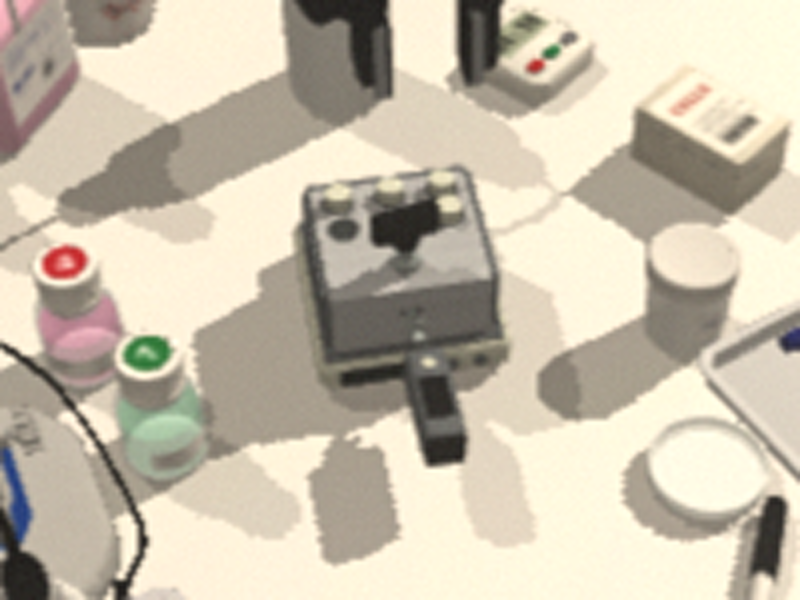

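Run:
```python
from h import *
import pickle
W=lambda x,y:(x/1.4,y/1.4)
h=np.array([np.cos(-.349),np.sin(-.349)]);m=np.array([.5218,-.4077])
s=pickle.load(open('pics/w20.pkl','rb'))
a=onplane('wrist',W(366,127.5),.106,s);b=onplane('wrist',W(423,119.5),.106,s);d=b-a
print('wing phi',-(np.arctan2(d[1],d[0])+.349))
for f,u in(('w14',[(388,228),(387,332)]),('w20',[(392,199),(391,282)])):
    s=pickle.load(open(f'pics/{f}.pkl','rb'))
    P=[onplane('wrist',W(*p),z,s) for p,z in zip(u,(.055,.055))]
    for p in P:print(f,((p[:2]-m)@h*1e3).round(1),end=' ')
    for n in('w14','w20'):
        pass
for f,bx in(('w14',(240,150,320,245)),('w20',(240,120,320,215))):
    crop(cv2.imread(f'pics/{f}_raw.png')[:,:,::-1],*bx,5,f'pics/{f}p.png',2.5)
s=pickle.load(open('pics/w20.pkl','rb'))
for n,p,z in(('va',(171,198),.079),('vb',(100,78),.079),('pot',(630,155),.059),('dish',(560,286),.012)):print(n,onplane('wrist',W(*p),z,s).round(3))
```

```text
wing phi 1.4165914638190806
w14 -24.9 w14 -81.7 w20 -26.7 w20 -83.4 va [ 0.543 -0.271  0.079]
vb [ 0.619 -0.261  0.079]
pot [ 0.474 -0.553  0.059]
dish [ 0.387 -0.501  0.012]
```

View pics/w14p.png

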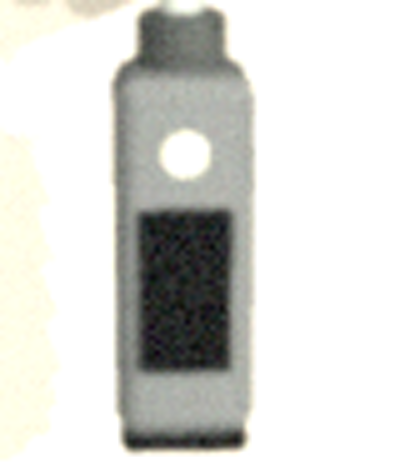

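View pics/w20p.png

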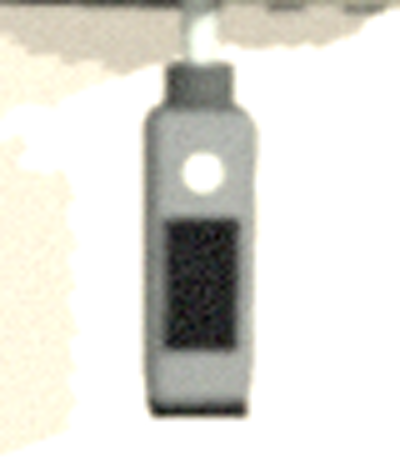

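Run:
```python
from h import *
a=cv2.imread('pics/s20_raw.png')[:,:,::-1];crop(a,190,150,350,270,5,'pics/s20b.png',2)
A=cv2.imread('pics/s14.png',0).astype(np.float32);B=cv2.imread('pics/s20b.png',0).astype(np.float32)
def sh(x0,y0,x1,y1):
    t=A[y0:y1,x0:x1];r=cv2.matchTemplate(B[y0-15:y1+15,x0-15:x1+15],t,cv2.TM_CCOEFF_NORMED);_,v,_,l=cv2.minMaxLoc(r);return (l[0]-15)/5,(l[1]-15)/5,round(v,3)
print('probe',sh(355,335,435,490),'display',sh(370,365,420,430),'rear',sh(370,430,435,490),'block front',sh(250,300,340,385),'va',sh(15,310,110,490),'pot',sh(650,170,780,340),'dish',sh(650,420,790,560))
P=lambda d:proj('scene',[*(np.array([.5218,-.4077])-np.array([np.cos(.349),-np.sin(.349)])*d),.055])[0]
print(P(.08)-P(.082))
```

```text
probe (0.4, -0.8, 0.985) display (0.4, -0.8, 0.979) rear (0.4, -1.0, 0.985) block front (0.0, 0.0, 0.997) va (0.0, 0.0, 0.988) pot (0.0, 0.0, 0.998) dish (0.0, 0.0, 0.995)
[-0.18967093 -0.80632287]
```

```bash
python3 w.py w21
python3 - <<'E'
from h import *
import pickle
h=np.array([np.cos(-.349),np.sin(-.349)]);nn=np.array([-h[1],h[0]]);m=np.array([.5218,-.4077])
# sample along heater-axis lines at height z (rectified strips): intensity profile vs axial distance
for f in('w14','w20','w21'):
    s=pickle.load(open(f'pics/{f}.pkl','rb'));im=cv2.imread(f'pics/{f}_raw.png').mean(axis=2).astype(np.float32)
    def prof(z,lat,a0,a1):
        ax=np.arange(a0,a1,.1);X=[[*(m+h*a/1e3+nn*l/1e3),z] for l in lat for a in ax]
        p=proj('wrist',np.array(X),s).astype(np.float32);v=cv2.remap(im,p[:,:1].copy(),p[:,1:].copy(),cv2.INTER_LINEAR).reshape(len(lat),-1).mean(0)
        return ax,v
    def edge(z,lat,a0,a1,sgn):
        ax,v=prof(z,lat,a0,a1);g=np.gradient(cv2.GaussianBlur(v[None],(0,0),4)[0])*sgn;i=np.argmax(g);return round(ax[i],1)
    def latedge(z):
        out=[]
        for a in(-60,-75):
            L=np.arange(-18,18,.1);X=[[*(m+h*a/1e3+nn*l/1e3),z] for l in L];p=proj('wrist',np.array(X),s).astype(np.float32)
            v=cv2.remap(im,p[:,:1].copy(),p[:,1:].copy(),cv2.INTER_LINEAR)[:,0];g=np.gradient(cv2.GaussianBlur(v[None],(0,0),4)[0]);out.append((round(L[np.argmin(g)],1),round(L[np.argmax(g)],1)))
        return out
    print(f,'block front',edge(.066,range(-36,-14,2),-8,8,1),edge(.066,range(14,36,2),-8,8,1),
      'disp rear(dark->grey, going back)',edge(.055,range(-4,5),-76,-66,-1),'disp front',edge(.055,range(-4,5),-56,-42,1),'latedges',latedge(.055))
E
```

```text
{'clock': 25.825, 'qpos': [-0.3594, 0.0484, 0.1498, 0.0021, -1.6721, 1.6], 'position': [0.4622, -0.3844, 0.2298], 'eef_rot': [-3.1415, -0.0021, -1.9012], 'contact_force': [-0.4078, -0.1445, -0.5122], 'moment': [-0.0112, -0.059, 0.0243], 'opening': 0.03}
w14 block front 0.8 0.7 disp rear(dark->grey, going back) -71.0 disp front -46.1 latedges [(np.float64(-10.7), np.float64(10.6)), (np.float64(-10.7), np.float64(10.5))]
w20 block front 0.9 0.9 disp rear(dark->grey, going back) -71.7 disp front -46.4 latedges [(np.float64(-11.4), np.float64(10.5)), (np.float64(-11.8), np.float64(10.1))]
w21 block front 0.9 0.8 disp rear(dark->grey, going back) -71.7 disp front -46.3 latedges [(np.float64(-11.3), np.float64(10.5)), (np.float64(-11.7), np.float64(10.2))]
```

Run:
```python
from h import *
import pickle
h=np.array([np.cos(-.349),np.sin(-.349)]);nn=np.array([-h[1],h[0]]);m=np.array([.5218,-.4077])
for f in('w12','w13','w14','w21'):
    s=pickle.load(open(f'pics/{f}.pkl','rb'));im=cv2.imread(f'pics/{f}_raw.png').mean(axis=2).astype(np.float32)
    def edge(z,lat,a0,a1,sgn):
        ax=np.arange(a0,a1,.1);X=[[*(m+h*a/1e3+nn*l/1e3),z] for l in lat for a in ax]
        p=proj('wrist',np.array(X),s).astype(np.float32);v=cv2.remap(im,p[:,:1].copy(),p[:,1:].copy(),cv2.INTER_LINEAR).reshape(len(lat),-1).mean(0)
        g=np.gradient(cv2.GaussianBlur(v[None],(0,0),4)[0])*sgn;return round(ax[np.argmax(g)],1)
    print(f,edge(.066,range(-34,-20,2),-8,8,1),edge(.055,range(-4,5),-56,-42,1),edge(.055,range(-4,5),-80,-64,-1))
```

```text
w12 1.0 -45.5 -71.3
w13 1.1 -45.1 -69.4
w14 0.9 -46.1 -71.0
w21 0.9 -46.3 -71.7
```

```bash
python3 -c "
from station import *
print(finish_job())"
```

```text
the job is handed in; nothing more can be done
None
```

I seated the probe against the bottom of the bore, let go of it, and turned the wing screw clockwise to its stop. I then handed the job in at about 26 s with the arm clear of everything.

**Insertion:** The stem slid in freely. It stopped about 59 mm behind the mouth, inside the 32–64 mm range. The highest axial force I read was about 4.8 N, against the 10 N limit. Force is only reported at the end of each move, so a brief higher peak would not have shown.

**Clamping:** The wing went from about 0.09 rad to the firm stop, where the torque jumped to 0.35 N m. The last picture puts it at 1.42 rad. That is 0.02 past the 1.4 rad end of travel, within measuring error and well above tight (1.15 rad).

**Last checks:**
- **Probe position:** Measured against the block, the display edges sit 0.2–0.7 mm farther out after clamping than before. Compared with when the tip was pressed home, the difference is 0.4–0.8 mm. I put this down to the body levelling by an estimated 2 mm as the foot came down and to camera calibration. I did not measure the tip's contact again after release.
- **Bystanders:** One vial, the pot and the dish showed no shift in the fixed camera. The measured positions of both vials, the pot and the dish match the first ones to within a few millimetres.

**One disagreement:** The fingertips ended about 30 mm short of where the stated tool point puts them. My first grasp therefore closed just above the probe body. I corrected the height from the pictures and the second grasp held.

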